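# Refit the mincer's knife and coarse plate

## Task

The mincer head stands mouth up, waiting for its cutting set. Slip the two-winged knife onto the square of the shaft - the shaft stands at any angle, so feel for it by turning the knife under a light push - until it drops fully home; then fit the coarse plate (few large holes) over the shaft's tip, boss up, and settle its two lugs into the slots of the mouth, so that it lies flush with the rim. Work gently, never leaning on the head with more than about 40 N, and leave the fine plate, the retaining ring, the garlic and the onion where they are.

Things in the scene. Friction and masses are not known exactly. Their poses are not given: they have to be found in the camera images.
- mincer: Cast aluminium mincer head, fixed, upright on its drive flange, 118 mm tall, mouth up. Origin: centre of its underside, on the upright axis of bore and shaft; z up. Rim 104 mm wide outside. Its hopper neck (58 mm wide, below z = 76 mm) points along +x, 100 mm out. The rim's two slots are at +y and -y. Knife chamber: 83 mm wide, floor (a kidney plate, already in) at z = 93 mm.
- mincer_mouth (a point): Centre of the mouth, level with the rim, 118 mm above the head's underside. Axes as the head's. Plate seat: bore 88.4 mm wide, 8 mm deep, ending on a ledge 110 mm above the underside; slots 14.4 mm wide and 8 mm deep cut through the rim at +y and -y.
- shaft_seat (a point): Where the knife's underside rests when home: on the shaft's collar (30 mm wide), on the axis, 94.5 mm above the head's underside. Above it the shaft is a 16 mm square (edges broken at the top) up to 106 mm. The shaft turns only stiffly (0.15 N m) and has no stops; its angle varies and is not measured (axes here are the head's, not the square's). Alike after each quarter turn.
- shaft_tip (a point): Top of the shaft: a round tip 12.6 mm thick, tapered at its end, standing up from the square (106 mm) to 128.5 mm above the head's underside, on the axis.
- knife: Two-winged steel knife, 77 mm tip to tip, 14 mm high, 0.11 kg, lying as it is fitted. Origin: centre of its underside; x along the wings, z up. Hub 28 (x) by 26 (y) by 14 mm with a 17.6 mm square bore along x and y, edge broken below. Wings 14 mm wide; the hub's y faces (26 mm apart) are free to grip. Fits in any of 4 quarter turns. Stuck on the square it sits about 11 mm above its seat.
- plate_coarse: Steel plate with nine large (13 mm) holes, 86 mm across, 8 mm thick, 0.24 kg. Origin: centre of its underside; z up. Two lugs 12 mm wide at +y and -y reach 49 mm from the centre. Round boss on top, 28 mm wide, up to z = 24 mm; bore 16 mm right through. Fits either way round (half turn). Home, its origin is 8 mm below the rim; 1.5 mm clear of the knife. Lower edges broken 1.5 mm.
- plate_fine: The other plate, of the same size and shape but with many small holes (4.6 mm). Not wanted now; leave it lying.
- board: Wooden chopping board, fixed, 200 mm (x) by 300 mm (y) by 22 mm thick, on which knife, plates and garlic lie. Origin: centre of its underside.
- garlic: Garlic bulb, 55 mm, on the board's far left part. Bystander.
- onion: Red onion, 84 mm, on the worktop behind the board. Bystander.
- retaining_ring: The head's screw ring, aluminium, 138 mm over its lugs, 22 mm high, lying behind the board. Bystander; it is screwed on later by hand.

How it is judged (in metres and radians):
On the way, in this order (a step that is already met when the one before it is completed fails the run):
1. the knife is fully home on the square of the shaft (z of knife in the frame of mincer below 0.0967 m and horizontal distance between knife and mincer below 0.004 m and angle between knife's own z axis and vertical below 0.08 rad), for 0.2 s.
2. the coarse plate is flush in the mouth with its lugs in the slots (z of plate_coarse in the frame of mincer below 0.112 m and horizontal distance between plate_coarse and mincer below 0.004 m and angle between plate_coarse's own z axis and vertical below 0.05 rad and angle between the y axis of plate_coarse and the y axis of mincer, either way round below 0.08 rad), for 0.2 s.
At the end, for the whole second after the job is handed in: Knife on the shaft's square, cutting faces up: within 2.2 mm of its seat, 4 mm of the axis, tilted under 0.08 rad. Coarse plate over it, boss up: within 2 mm of its ledge, 4 mm of the axis, tilted under 0.05 rad, lugs within 0.08 rad of the slots. Both released and at rest (all of step 1 and all of step 2 and linear speed of each of plate_coarse, knife below 0.01 m/s); the robot touches nothing.
It fails at once if anything presses on the mincer head or its shaft with more than 40 N (contact force between mincer and anything else above 40 N).
It fails at once if the fine plate is moved by more than 30 mm (distance of plate_fine from where it was at the start of the episode above 0.03 m).
It fails at once if garlic, onion or retaining ring is moved by more than 40 mm (distance of any of garlic, onion, retaining_ring from where it was at the start of the episode above 0.04 m).
It also fails if it takes over 67 s, if anything falls off the work surface, if the arm or the gripper's body presses on something with over 40 N, if the wrist force passes 120 N, or if a joint passes its speed limit or range.

## Robot

A 6-joint arm with a two-finger parallel gripper is mounted at the origin on a cart in front of the work surface, level with it; the furniture and walls round the work are solid. World frame = base frame: x ahead of the robot, y to its left, z up, the work surface at z = 0. Lengths are in mm, angles in rad, forces in N, time in s.
With the tool pointing down it reaches from about 325 to 925 mm from the base axis. Payload 3.1 kg.
Tool frame: the origin (TCP) lies midway between the tips of the shut fingers; the grasp point (between the pads) lies 19 mm behind it; z points along the fingers, y is the direction in which the jaws open and shut (so a half turn about z gives the same grasp; the last joint's range is limited). The gripper opens to 85 mm and grips with 20 to 120 N. Pads are 22 mm wide; open, the fingers measure 114 mm over their backs; the gripper's body (76 mm by 85 mm) begins 54 mm behind the grasp point. The pads swing forward as they close: fully open they stand 13 mm farther back than shut.
Start: joints at [-1.254, 0.217, 1.613, -0, 1.311, -0.112], TCP at [259.884, -568.419, 231.3] pointing down, gripper open.
Joint ranges: [-2.75, 2.75], [-0.78, 2.1], [0.31, 2.55], [-1.13, 4.27], [0.13, 2.63], [-2.58, 2.58]. Speed limits (rad/s): [2.79, 2.79, 3.14, 3.14, 3.14, 3.14].

## Interface

Orientations are given as a rotation vector (axis times angle).
In Python, from workcell import monitor, vision, ticket gives the robot as it stands. The module is installed in compiled form; this text tells all that it offers.
- The arm moves only by the tool drive_tool, never from a script. Its argument "increments" is a list that holds one entry, the list of rows, each a list of 4 numbers: the shift along the tool's x, y, z in mm, then the turn about the tool's z in degrees. In form: [[[tx, ty, tz, twist], ...]]. A call has 1 to 8 rows; each row is the pose to reach, as a shift and turn from the pose commanded when the call began, along the tool's axes at that moment; what a row does not reach only later rows make up. A row lasts 1/12 s, in which the tool goes at most 41.7 mm and 7.16 degrees, less where a joint would pass 70% of its speed; a pose out of reach is approached as far as the arm can. A call with a gripper value outside its range is refused whole. "gripper" is the finger opening in mm, from 0 to 85.4, set as the call begins (left out, the last holds). The fingers move at their own pace and stop on an object; "force" is the grip in N (left out, the last holds). Time passes only in rows, so rows that repeat a pose let the fingers close. It gives the time, the measured TCP pose, the force and the opening at its end, in the units of the state.
- monitor.observe(): the state, without advancing time (a new reading comes with each control period).
- vision.read_camera(name): name is "scene" or "side" or "wrist"; returns a dict with "frame" (420x560x3 uint8, blue, green, red), "fx", "fy", "cx", "cy" (pixels), "cam_to_world" (4x4, takes a point from camera to world coordinates). Camera axes: x right, y down, z forward; pixel columns grow to the right and rows downward; lengths in mm; the calibration is good to about 2 mm. A picture is of the moment at which its call begins. There is no depth.
- ticket.close_job(): hands the job in, once; it reports no verdict.
The state is a dict: "clock": time; "joints": joint angles; "qvel": joint speeds; "joint_torque": joint torques, N m; "tcp_pos": TCP position; "tool_rot": TCP orientation; "force": force on the tool from outside, world axes, zero at the start; "wrist_torque": the same for the moment, N m; "opening": opening from 0.0 (shut) to 1.0 (fully open).
Only numpy, scipy, OpenCV 4.12 (cv2) and the standard library are available. Lean on these libraries where they do the work, as an engineer would, in place of code of your own. Each camera call takes 0.05 s, during which the arm holds its last target.

## Working session

There is one attempt and no reset: what is moved stays moved. The work goes in short steps, Python scripts to look and compute and a tool call to move; the robot and the scene stay as the last step left them, time stands still between calls to the robot, and variables do not carry over. Pictures are saved under pics/ and viewed, and the job is handed in when it is done.

Besides the shell and the picture viewer there is one more tool, called after ">>>" in YAML: its name, and indented under it one key for each argument. drive_tool: Moves the arm, as the interface text tells. Its arguments: {"type":"object","properties":{"increments":{"type":"array","items":{"type":"array","items":{"type":"array","items":{"type":"number"}}}},"gripper":{"type":"number"},"force":{"type":"number"}},"required":["increments"]}

```bash
mkdir -p pics; ls; cat > h.py <<'E'
import numpy as np, cv2
from workcell import monitor, vision, ticket
from scipy.spatial.transform import Rotation as R
def grab(n,tag):
    c=vision.read_camera(n); cv2.imwrite(f'pics/{tag}.png',c['frame']); np.savez(f'pics/{tag}.npz',**{k:c[k] for k in c}); return c
def load(tag): return dict(np.load(f'pics/{tag}.npz'))
def ray(c,u,v):
    M=np.array(c['cam_to_world']); d=M[:3,:3]@np.array([(u-c['cx'])/c['fx'],(v-c['cy'])/c['fy'],1.]); return M[:3,3],d
def onz(c,u,v,z):
    o,d=ray(c,u,v); return o+d*(z-o[2])/d[2]
def proj(c,p):
    M=np.array(c['cam_to_world']); q=M[:3,:3].T@(np.array(p,float)-M[:3,3]); return np.array([c['fx']*q[0]/q[2]+c['cx'],c['fy']*q[1]/q[2]+c['cy']])
E
python3 - <<'E'
from h import *
s=monitor.observe(); print(s)
for n in ['scene','side','wrist']:
    c=grab(n,n+'0'); print(n,c['fx'],c['cam_to_world'])
E
```

```text
pics
{'clock': 0.0, 'joints': array([-1.25421462e+00,  2.17767483e-01,  1.61495782e+00,  1.78781824e-05,
        1.31130212e+00, -1.12218608e-01]), 'qvel': array([ 1.75466894e-03,  8.24785926e-05, -1.33403252e-03,  3.43041120e-03,
       -3.08052674e-04,  8.90115319e-04]), 'joint_torque': array([-1.59408110e-04, -3.96849561e+01, -3.03852046e+01, -2.83319978e-04,
        9.74917319e-03,  3.11647898e-05]), 'tcp_pos': array([ 259.61710987, -567.61606434,  229.94764737]), 'tool_rot': array([-3.06729654e+00, -6.67886756e-01,  3.62843092e-04]), 'force': array([-1.08995195,  0.74669834,  0.01173859]), 'wrist_torque': array([ 0.01851616,  0.00091017, -0.01163527]), 'opening': 1.0002176902039395}
scene 501.49527235467923 [[ 5.55303555e-01 -3.45956083e-01  7.56275314e-01 -1.34394826e+02]
 [-8.31595418e-01 -2.41185935e-01  5.00278329e-01 -4.52677381e+02]
 [ 9.32863713e-03 -9.06721420e-01 -4.21626900e-01  5.23763575e+02]
 [ 0.00000000e+00  0.00000000e+00  0.00000000e+00  1.00000000e+00]]
side 391.908296216233 [[-8.50433223e-01 -2.06570465e-01  4.83830525e-01  1.75505562e+02]
 [-5.25831388e-01  3.05328024e-01 -7.93899332e-01  7.16049849e+02]
 [ 1.62691359e-02 -9.29571644e-01 -3.68282330e-01  4.11895962e+02]
 [ 0.00000000e+00  0.00000000e+00  0.00000000e+00  1.00000000e+00]]
wrist 366.2736983659654 [[ 4.15815205e-01 -8.68558300e-01 -2.69637154e-01  3.28545918e+02]
 [-9.09445814e-01 -3.97918112e-01 -1.20704132e-01 -5.36058200e+02]
 [-2.45493150e-03  2.95410994e-01 -9.55367112e-01  3.72395420e+02]
 [ 0.00000000e+00  0.00000000e+00  0.00000000e+00  1.00000000e+00]]
```

View pics/scene0.png

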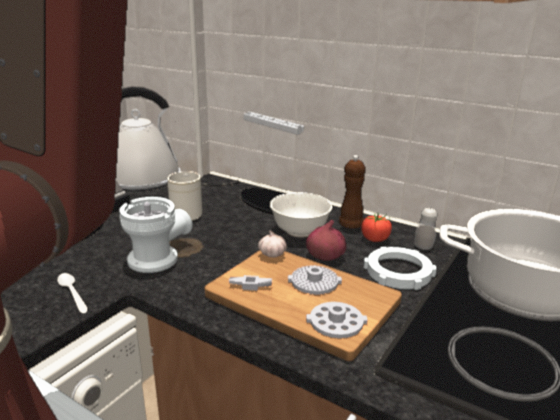

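View pics/side0.png

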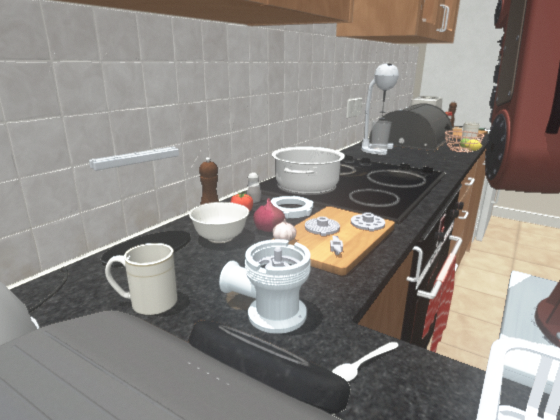

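View pics/wrist0.png

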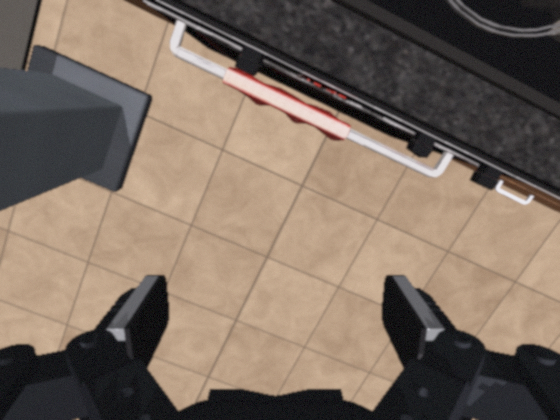

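The scene view shows the mincer (mouth near 150,210), the knife (250,283), the fine plate (315,278), the coarse plate (337,320), and the garlic, onion and ring behind. Next I'll enlarge this for coarse positions.

```bash
python3 - <<'E'
from h import *
c=load('scene0'); s=load('side0')
cv2.imwrite('pics/sc0a.png',cv2.resize(c['frame'][180:350,100:410],(775,425),interpolation=cv2.INTER_CUBIC))
cv2.imwrite('pics/si0a.png',cv2.resize(s['frame'][180:340,210:410],(800,640),interpolation=cv2.INTER_CUBIC)[:600])
print('knife hub top',onz(c,250,279,36),onz(s,337,240,36))
print('coarse boss top',onz(c,338,312,46),onz(s,368,216,46))
print('fine boss',onz(c,315,270,46),onz(s,322,219,46))
print('mouth',onz(c,148,212,118),onz(s,278,255,118))
E
```

```text
knife hub top [493.11077953   0.71537545  36.        ] [494.67795209 -17.14314719  36.        ]
coarse boss top [ 480.26502104 -181.58041161   46.        ] [ 481.07311576 -168.89322198   46.        ]
fine boss [572.69354509 -88.66225839  46.        ] [568.30715438 -86.29102147  46.        ]
mouth [471.65701984 227.18591223 118.        ] [480.25071946 246.50776695 118.        ]
```

View pics/sc0a.png

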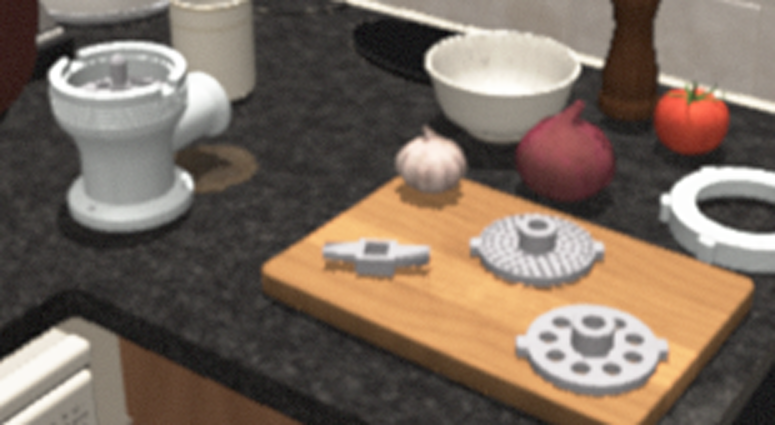

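View pics/si0a.png

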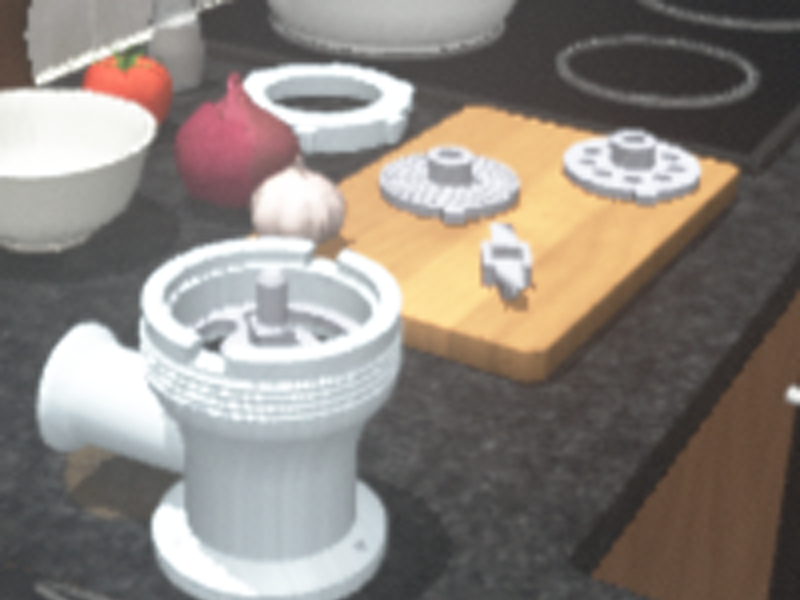

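```bash
python3 - <<'E'
from h import *
c=load('scene0'); s=load('side0')
print('knife hub top',onz(c,250.8,278.8,36),onz(s,336.7,243.2,36))
print('coarse boss top',onz(c,338,308.8,46),onz(s,368,214.2,46))
print('tip',onz(c,147.6,203,128.5),onz(s,277.7,248.3,128.5))
a=[onz(c,100+325/2.5,180+252/2.5,30),onz(c,100+428/2.5,180+254/2.5,30)];print('knife ends',a)
M=R.from_rotvec(monitor.observe()['tool_rot']).as_matrix();print(M)
w=load('wrist0');T=np.eye(4);T[:3,:3]=M;T[:3,3]=monitor.observe()['tcp_pos'];print(np.linalg.inv(T)@w['cam_to_world'])
E
```

```text
knife hub top [ 4.94479702e+02 -8.37816576e-02  3.60000000e+01] [488.23771044  -1.90484293  36.        ]
coarse boss top [ 488.08022386 -177.67568649   46.        ] [ 485.57206325 -180.5816994    46.        ]
tip [485.51151438 241.27713625 128.5       ] [482.31558697 244.34685257 128.5       ]
knife ends [array([475.24388962,  32.67638428,  30.        ]), array([515.53243753, -30.51534375,  30.        ])]
[[ 9.09457154e-01  4.15797218e-01 -5.98158493e-04]
 [ 4.15797601e-01 -9.09455423e-01  1.78557647e-03]
 [ 1.98439243e-04 -1.87261816e-03 -9.99998227e-01]]
[[ 2.02377261e-05 -9.55311335e-01 -2.95601510e-01  7.58400548e+01]
 [ 9.99999830e-01  1.91467615e-04 -5.50313360e-04 -5.09102098e-01]
 [ 5.82318706e-04 -2.95601448e-01  9.55311177e-01 -1.42139567e+02]
 [ 0.00000000e+00  0.00000000e+00  0.00000000e+00  1.00000000e+00]]
```

>>> drive_tool:
  increments:
    - [[368,-259,0,-56],[368,-259,0,-56],[368,-259,0,-56],[368,-259,0,-56],[368,-259,0,-56],[368,-259,0,-56],[368,-259,0,-56],[368,-259,0,-56]]

```text
clock: 0.82
tcp_pos: [428.4, -278.6, 231.1]
tool_rot: [-2.391, -2.038, -0.0]
force: [1.4, -0.2, -0.1]
opening: 1.001
```

```bash
cat >> h.py <<'E'
def tgt(xyz,xang=None,cmd=None):
    s=monitor.observe(); M=R.from_rotvec(s['tool_rot']).as_matrix()
    d=M.T@(np.array(xyz,float)-s['tcp_pos']); a=np.degrees(np.arctan2(M[1,0],M[0,0]))
    tw=0 if xang is None else -((xang-a+180)%360-180)
    print('t',round(s['clock'],2),'tcp',s['tcp_pos'].round(1),'xang',a.round(2),'j6',np.degrees(s['joints'][5]).round(1),'F',s['force'].round(1),'T',s['wrist_torque'].round(2),'op',round(s['opening'],3))
    print(' -> shift',d.round(1),'twist',np.round(tw,1))
E
python3 - <<'E'
from h import *
tgt([487,-179,230],122.5)
E
```

```text
t 0.82 tcp [ 428.4 -278.6  231.1] xang 80.88 j6 -31.8 F [ 1.4 -0.2 -0.1] T [-0.03 -0.03  0.05] op 1.001
 -> shift [107.6  42.    1.1] twist -41.6
```

>>> drive_tool:
  increments:
    - [[108,42,0,-41],[108,42,0,-41],[108,42,0,-41],[108,42,0,-41],[108,42,0,-41],[108,42,0,-41],[108,42,0,-41]]

```text
clock: 1.4
tcp_pos: [487.1, -180.3, 230.9]
tool_rot: [-1.53, -2.743, 0.0]
force: [-0.0, 0.4, -0.5]
opening: 1.003
```

```bash
python3 - <<'E'
from h import *
c=grab('wrist','w1')
tgt([491,-1,180],122.5)
print(proj(c,[487,-179,46]))
E
```

```text
t 1.45 tcp [ 487.  -180.6  230.9] xang 121.48 j6 -59.6 F [-0.6  0.1  0. ] T [-0.04 -0.04  0.01] op 1.001
 -> shift [151.   97.2  51. ] twist -1.0
[275.28753274 182.73973898]
```

View pics/w1.png

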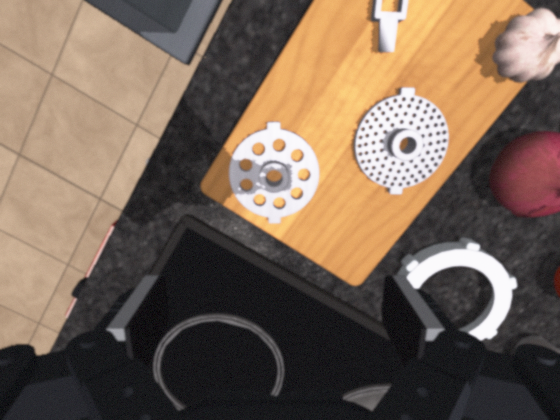

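Coarse plate at (275,174) with its lugs at (274,127) and (275,219). The fine plate is at (403,142) and the knife is partly visible at (389,25). Next I'll measure the coarse plate and move over the knife.

```bash
cat >> h.py <<'E'
def meas_plate(c,guess,z=30):
    # plate top rim plane z; grey mask
    f=c['frame'].astype(int); hsv=cv2.cvtColor(c['frame'],cv2.COLOR_BGR2HSV)
    m=((hsv[...,1]<60)&(hsv[...,2]>95)).astype(np.uint8)
    n,l,st,ce=cv2.connectedComponentsWithStats(m)
    u=proj(c,[guess[0],guess[1],z]); 
    best=max([i for i in range(1,n) if np.hypot(*(ce[i]-u))<40],key=lambda i:st[i,4])
    mm=(l==best).astype(np.uint8); cn=max(cv2.findContours(mm,cv2.RETR_EXTERNAL,cv2.CHAIN_APPROX_NONE)[0],key=cv2.contourArea)
    P=np.array([onz(c,p[0][0],p[0][1],z)[:2] for p in cn])
    ctr=P.mean(0)
    for _ in range(10):
        r=np.hypot(*(P-ctr).T); Q=P[(r<45)&(r>40)]
        A=np.c_[2*Q,np.ones(len(Q))]; s=np.linalg.lstsq(A,(Q**2).sum(1),rcond=None)[0]; ctr=s[:2]
    rad=np.sqrt(s[2]+ctr@ctr)
    d=P-ctr; r=np.hypot(*d.T); L=d[r>46]; th=np.arctan2(L[:,1],L[:,0])
    ang=np.degrees(np.angle(np.exp(2j*th).mean())/2)
    return ctr,rad,ang,len(L),r.max(),st[best]
E
python3 - <<'E'
from h import *
c=load('w1'); print(meas_plate(c,[487,-179])); print(meas_plate(c,[570,-87]))
E
```

```text
(array([ 483.17354568, -175.80030426]), np.float64(42.71376338389336), np.float64(-57.974066406800794), 33, np.float64(48.593235743304675), array([ 229,  122,   90,  101, 5364], dtype=int32))
(array([567.91301502, -88.48346784]), np.float64(43.07238055604209), np.float64(-59.0577942821896), 36, np.float64(49.374825362435914), array([ 354,   87,   95,  108, 6947], dtype=int32))
```

>>> drive_tool:
  increments:
    - [[151,97,50,-1],[151,97,50,-1],[151,97,50,-1],[151,97,50,-1],[151,97,50,-1],[151,97,50,-1],[151,97,50,-1]]

```text
clock: 2.03
tcp_pos: [490.2, -1.0, 180.8]
tool_rot: [-1.508, -2.755, 0.001]
force: [0.4, -0.1, 0.2]
opening: 0.998
```

```bash
python3 - <<'E'
from h import *
c=grab('wrist','w2')
tgt([491,-1,180],122.5)
E
```

```text
t 2.08 tcp [490.9  -1.9 181.4] xang 122.53 j6 -40.9 F [-0.7  0.5  1.4] T [-0.02  0.02  0.  ] op 1.0
 -> shift [0.7 0.6 1.4] twist 0.0
```

View pics/w2.png

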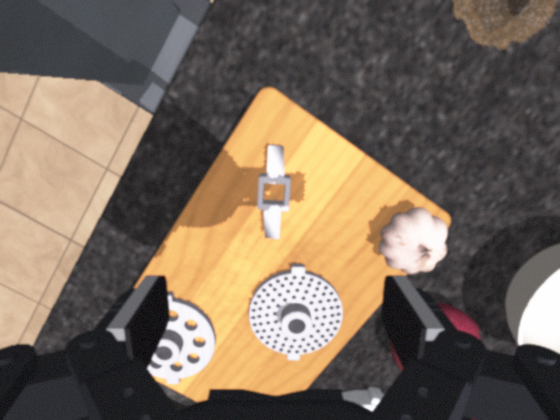

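Knife hub at (274,193), wing tips at (275,147) and (273,236).

```bash
python3 - <<'E'
from h import *
c=load('w2'); hsv=cv2.cvtColor(c['frame'],cv2.COLOR_BGR2HSV)
m=((hsv[...,1]<75)&(hsv[...,2]>90)).astype(np.uint8); m[:140]=0;m[245:]=0;m[:,:245]=0;m[:,305:]=0
n,l,st,ce=cv2.connectedComponentsWithStats(m);print(st[1:],ce[1:])
b=1+np.argmax(st[1:,4]); mm=(l==b).astype(np.uint8)
cs,h=cv2.findContours(mm,cv2.RETR_CCOMP,cv2.CHAIN_APPROX_NONE)
for k,q in enumerate(cs):
    if cv2.contourArea(q)<20: continue
    z=36
    P=np.array([onz(c,p[0][0],p[0][1],z)[:2] for p in q],np.float32)
    print(k,h[0][k],cv2.minAreaRect(P),cv2.contourArea(q))
cv2.imwrite('pics/w2c.png',np.hstack([cv2.resize(c['frame'][135:255,225:325],(400,480),interpolation=cv2.INTER_CUBIC),cv2.cvtColor(cv2.resize(mm[135:255,225:325]*255,(400,480),interpolation=0),8)]))
E
```

```text
[[ 257  145   34   95 1818]] [[273.44829483 191.22057206]]
0 [-1 -1  1 -1] ((488.7625732421875, -0.5302276611328125), (26.489574432373047, 78.44647979736328), 30.508920669555664) 2038.5
1 [-1 -1 -1  0] ((488.084228515625, 0.6455307006835938), (18.60992431640625, 14.993814468383789), 32.61109924316406) 367.5
```

View pics/w2c.png

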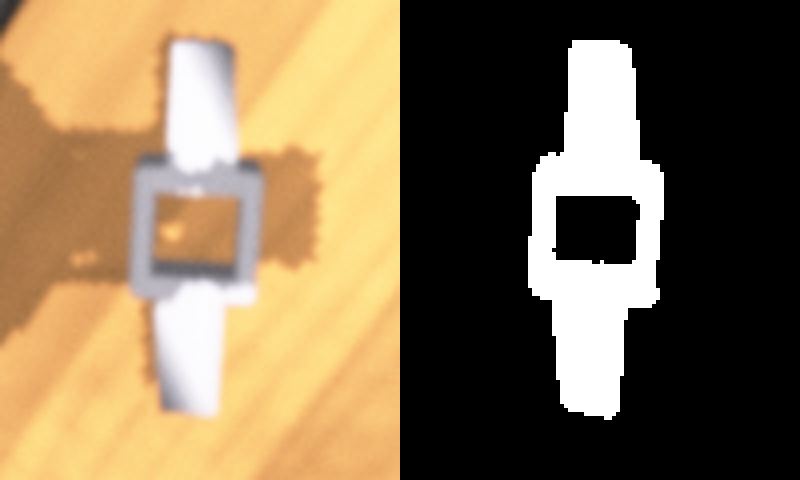

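```bash
python3 - <<'E'
from h import *
c=load('w2')
print(onz(c,274.5,192.5,36), onz(c,225+201/4,135+40/4,28),onz(c,225+190/4,135+412/4,28))
tgt([484,243,230],120.6)
E
```

```text
[488.98625252   0.7946485   36.        ] [469.50155738  32.37007848  28.        ] [510.44176083 -36.02282851  28.        ]
t 2.08 tcp [490.9  -1.9 181.4] xang 122.53 j6 -40.9 F [-0.7  0.5  1.4] T [-0.02  0.02  0.  ] op 1.0
 -> shift [210.2 125.9 -48.8] twist 1.9
```

>>> drive_tool:
  increments:
    - [[210,126,-49,2],[210,126,-49,2],[210,126,-49,2],[210,126,-49,2],[210,126,-49,2],[210,126,-49,2],[210,126,-49,2],[210,126,-49,2]]

```text
clock: 2.75
tcp_pos: [485.3, 243.9, 231.8]
tool_rot: [1.555, 2.727, 0.003]
force: [0.4, -0.4, 0.2]
opening: 0.999
```

```bash
python3 - <<'E'
from h import *
c=grab('wrist','w3')
tgt([489,0,60],120.7)
u=proj(c,[484,243,118]).astype(int); print(u)
x0,y0=max(u[0]-100,0),max(u[1]-75,0)
cv2.imwrite('pics/w3c.png',cv2.resize(c['frame'][y0:y0+150,x0:x0+200],(800,600),interpolation=cv2.INTER_CUBIC));print(x0,y0)
E
```

```text
t 2.8 tcp [484.9 242.5 231. ] xang 120.53 j6 -11.3 F [ 0.3 -0.2  0.4] T [0.01 0.02 0.03] op 0.999
 -> shift [-210.8 -119.8  171.1] twist -0.2
[271 205]
171 130
```

View pics/w3c.png

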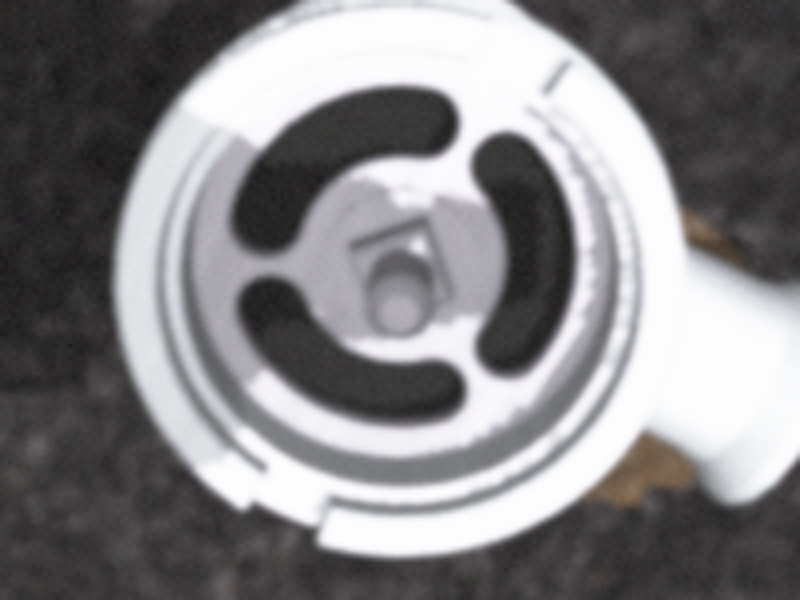

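```bash
python3 - <<'E'
from h import *
c=load('w3'); g=cv2.cvtColor(c['frame'],cv2.COLOR_BGR2GRAY); g=cv2.GaussianBlur(g,(3,3),0)
f=lambda u,v:(171+u/4,130+v/4)
# rim: radial search from outside in, at z=118
ctr=np.array([484,243.])
for it in range(4):
    P=[]
    for a in np.radians(np.arange(0,360,3)):
        rs=np.arange(62,42,-.25); uv=[proj(c,[ctr[0]+r*np.cos(a),ctr[1]+r*np.sin(a),118]) for r in rs]
        uv=np.array(uv,np.float32); v=cv2.remap(g,uv[:,0].reshape(1,-1),uv[:,1].reshape(1,-1),1)[0].astype(int)
        if v[0]<90:
            k=np.where(v>125)[0]
            if len(k): P.append([np.degrees(a),rs[k[0]],ctr[0]+rs[k[0]]*np.cos(a),ctr[1]+rs[k[0]]*np.sin(a)])
    P=np.array(P); Q=P[np.abs(P[:,1]-np.median(P[:,1]))<2.5]
    # drop camera-side 120+-60
    dd=np.abs((Q[:,0]-120+180)%360-180); Q=Q[dd>50]
    X=Q[:,2:]; s=np.linalg.lstsq(np.c_[2*X,np.ones(len(X))],(X**2).sum(1),rcond=None)[0]; ctr=s[:2]
print(ctr,np.sqrt(s[2]+ctr@ctr),len(X)); print(P[::6,:2].round(1).tolist())
sq=[onz(c,*f(*p),106)[:2] for p in [(353,246),(427,215),(450,297)]]
for a,b in [(0,1),(1,2)]:
    d=sq[b]-sq[a]; print('edge',np.hypot(*d),np.degrees(np.arctan2(d[1],d[0]))%90)
print('sq centre',(sq[0]+sq[2])/2)
print('tip',onz(c,*f(402,305),128.5))
s1=onz(c,*f(291,508),118)[:2]; print('slot',s1,np.degrees(np.arctan2(*(s1-ctr)[::-1])))
s2=onz(c,*f(553,85),118)[:2]; print('slot edge',s2,np.degrees(np.arctan2(*(s2-ctr)[::-1])))
for p in [(250,505),(268,468),(322,540),(330,500),(555,85),(568,65),(528,105)]:
    s1=onz(c,*f(*p),118)[:2]-ctr; print(p,np.hypot(*s1),np.degrees(np.arctan2(s1[1],s1[0])))
cv2.imwrite('pics/w3d.png',np.hstack([cv2.resize(c['frame'][230:280,215:275],(480,400),interpolation=cv2.INTER_CUBIC)]))
cv2.imwrite('pics/w3e.png',cv2.resize(cv2.LUT(c['frame'][125:190,260:340],np.clip((np.arange(256)-180)*3.4,0,255).astype(np.uint8)),(640,520),interpolation=cv2.INTER_CUBIC))
E
```

```text
[482.79906841 244.4399273 ] 52.59313465306327 67
[[36.0, 59.0], [54.0, 52.2], [72.0, 53.0], [90.0, 54.2], [108.0, 57.0], [126.0, 57.0], [144.0, 54.5], [162.0, 53.5], [180.0, 52.8], [198.0, 52.5], [216.0, 52.5], [234.0, 52.5], [252.0, 52.8], [270.0, 49.8], [288.0, 52.8], [306.0, 52.5], [324.0, 52.2], [342.0, 52.5]]
edge 15.167214684102834 53.83575116000296
edge 16.611055418720795 46.062349837798266
sq centre [482.30771651 245.21362435]
tip [482.39999257 245.41313963 128.5       ]
slot [486.19677941 197.12828063] -85.89232524874818
slot edge [486.30381777 290.56475327] 85.65478638768016
(250, 505) 50.863332061543645 -94.08795805987307
(268, 468) 42.54869608971815 -95.87957363467969
(322, 540) 51.50326184336755 -76.77289337478953
(330, 500) 43.039409964415924 -77.9641207337714
(555, 85) 46.4584520061945 85.30224688625935
(568, 65) 50.532713077365635 85.57379886271315
(528, 105) 40.973348876178704 87.76260658889377
```

View pics/w3d.png

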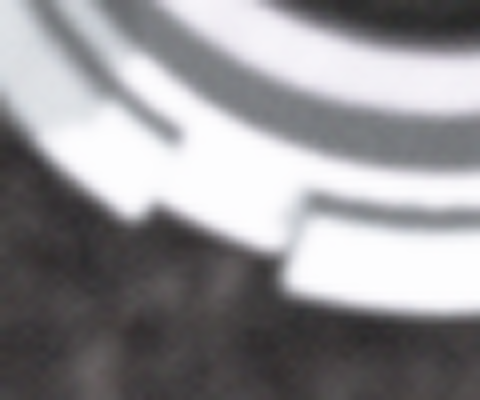

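View pics/w3e.png

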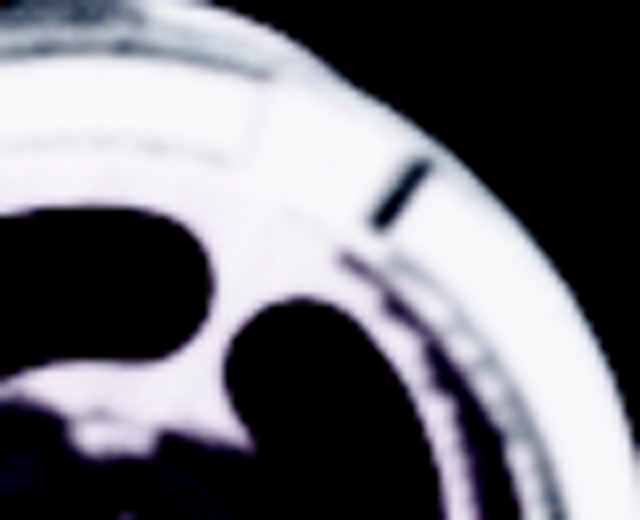

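```bash
python3 - <<'E'
from h import *
c=load('w3'); ctr=np.array([482.8,244.4])
L=[(232.5,257.3),(237.5,247.2)];Rr=[(250.6,266.2),(253.1,254.4)]
U=[(260+430/8,125+158/8),(260+385/8,125+225/8)]
for nm,S in (('L',L),('R',Rr),('U',U)):
    for p in S: 
        q=onz(c,*p,118)[:2]-ctr; r=np.hypot(*q); a=np.degrees(np.arctan2(q[1],q[0])); print(nm,r.round(1),a.round(1),'edge off ang',np.degrees(np.arcsin(7.2/r)).round(1))
tgt([489,0,60],120.7)
E
```

```text
L 52.0 -94.3 edge off ang 8.0
L 42.9 -96.2 edge off ang 9.7
R 52.6 -77.2 edge off ang 7.9
R 42.6 -78.5 edge off ang 9.7
U 51.7 85.8 edge off ang 8.0
U 44.8 85.5 edge off ang 9.2
t 2.8 tcp [484.9 242.5 231. ] xang 120.53 j6 -11.3 F [ 0.3 -0.2  0.4] T [0.01 0.02 0.03] op 0.999
 -> shift [-210.8 -119.8  171.1] twist -0.2
```

Shaft tip at crop (402,305), square edges at about 50° (mod 90), slot axis at about 94°. The mouth is centred near (482.6, 244.8), consistent with both fixed views. Now I'll go to the knife.

>>> drive_tool:
  increments:
    - [[-211,-120,140,0],[-211,-120,140,0],[-211,-120,140,0],[-211,-120,140,0],[-211,-120,140,0],[-211,-120,140,0],[-211,-120,140,0],[-211,-120,140,0]]
  gripper: 60

```text
clock: 3.47
tcp_pos: [484.2, -5.6, 86.6]
tool_rot: [-1.567, -2.717, 0.008]
force: [-0.7, -0.2, -0.3]
opening: 0.702
```

```bash
python3 - <<'E'
from h import *
c=grab('wrist','w4')
tgt([489,0,25],120.7)
print(proj(c,[489,0,36]))
E
```

```text
t 3.52 tcp [485.3  -3.6  88.1] xang 120.09 j6 -38.7 F [0.  0.4 0.2] T [ 0.02 -0.02 -0.03] op 0.704
 -> shift [ 1.1  5.3 63.1] twist -0.6
[287.29356208 233.86824676]
```

View pics/w4.png

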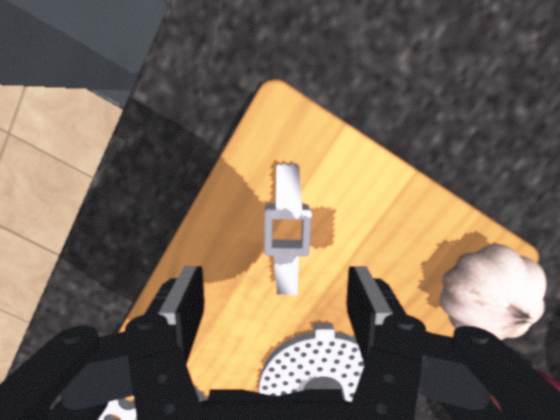

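```bash
python3 - <<'E'
from h import *
c=load('w4'); hsv=cv2.cvtColor(c['frame'],cv2.COLOR_BGR2HSV)
m=((hsv[...,1]<75)&(hsv[...,2]>90)).astype(np.uint8); m[:155]=0;m[300:]=0;m[:,:255]=0;m[:,325:]=0
n,l,st,ce=cv2.connectedComponentsWithStats(m); b=1+np.argmax(st[1:,4]); mm=(l==b).astype(np.uint8)
cs,h=cv2.findContours(mm,cv2.RETR_CCOMP,cv2.CHAIN_APPROX_NONE)
for q in cs:
    if cv2.contourArea(q)>50:
        P=np.array([onz(c,p[0][0],p[0][1],36)[:2] for p in q],np.float32); print(cv2.minAreaRect(P))
tgt([489.5,0.5,25],120.5)
E
```

```text
((488.58172607421875, 0.6022834777832031), (26.07721710205078, 78.79824829101562), 29.558156967163086)
((487.1881408691406, 2.243387222290039), (17.48154067993164, 13.10111141204834), 30.216093063354492)
t 3.52 tcp [485.3  -3.6  88.1] xang 120.09 j6 -38.7 F [0.  0.4 0.2] T [ 0.02 -0.02 -0.03] op 0.704
 -> shift [ 1.3  6.  63. ] twist -0.4
```

>>> drive_tool:
  increments:
    - [[1,5,40,0],[1,5,40,0],[1,5,40,0]]

```text
clock: 3.77
tcp_pos: [489.2, 3.8, 48.5]
tool_rot: [-1.556, -2.722, 0.004]
force: [-0.4, 0.3, 0.4]
opening: 0.703
```

```bash
python3 - <<'E'
from h import *
tgt([488.7,0.7,25.5],120)
E
```

```text
t 3.77 tcp [489.2   3.8  48.5] xang 120.49 j6 -38.3 F [-0.4  0.3  0.4] T [ 0.06  0.02 -0.04] op 0.703
 -> shift [-2.5 -1.9 23. ] twist 0.5
```

>>> drive_tool:
  increments:
    - [[-2.5,-2,23,0],[-2.5,-2,23,0],[-2.5,-2,23,0],[-2.5,-2,23,0]]

```text
clock: 4.1
tcp_pos: [492.4, 0.9, 29.3]
tool_rot: [1.556, 2.726, 0.002]
force: [0.4, -0.1, 0.6]
opening: 0.703
```

```bash
python3 - <<'E'
from h import *
tgt([488.7,0.7,25.5],120)
c=grab('wrist','w5'); 
E
```

```text
t 4.1 tcp [492.4   0.9  29.3] xang 120.58 j6 -38.7 F [ 0.4 -0.1  0.6] T [0.01 0.06 0.  ] op 0.703
 -> shift [ 1.7 -3.3  3.8] twist 0.6
```

View pics/w5.png

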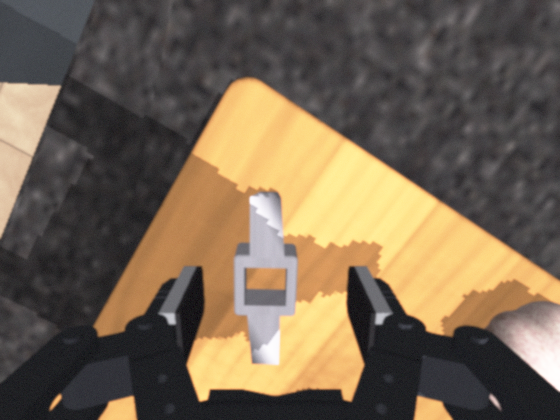

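>>> drive_tool:
  increments:
    - [[1.5,-3.3,3.5,0],[1.5,-3.3,3.5,0],[1.5,-3.3,3.5,0]]

```text
clock: 4.4
tcp_pos: [487.4, 0.6, 24.2]
tool_rot: [1.557, 2.728, 0.0]
force: [-0.2, 1.0, -0.6]
opening: 0.702
```

```bash
python3 - <<'E'
from h import *
tgt([488.7,0.7,25.5],120)
c=grab('wrist','w6'); s=monitor.observe();print(proj(c,s['tcp_pos']),proj(c,[488.7,.7,36]))
E
```

```text
t 4.4 tcp [487.4   0.6  24.2] xang 120.58 j6 -38.8 F [-0.2  1.  -0.6] T [-0.03  0.01  0.02] op 0.702
 -> shift [-0.5  1.2 -1.3] twist 0.6
[274.40079025 281.00944383] [276.96450834 296.10328341]
```

View pics/w6.png

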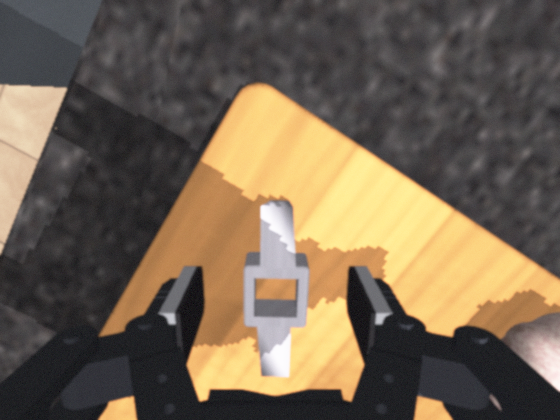

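The hub lies centred between the fingers at (276,290). Now I'll grip it.

>>> drive_tool:
  increments:
    - [[0,0,0,0],[0,0,0,0],[0,0,0,0],[0,0,0,0],[0,0,0,0],[0,0,0,0]]
  gripper: 20
  force: 40

```text
clock: 4.95
tcp_pos: [488.0, 0.4, 24.1]
tool_rot: [1.557, 2.728, 0.0]
force: [0.1, -0.2, 2.1]
opening: 0.293
```

```bash
python3 - <<'E'
from h import *
tgt([488.7,0.7,25.5],120)
c=grab('wrist','w7'); 
E
```

```text
t 4.95 tcp [4.88e+02 4.00e-01 2.41e+01] xang 120.56 j6 -38.8 F [ 0.1 -0.2  2.1] T [ 0.06  0.02 -0.04] op 0.293
 -> shift [-0.1  0.7 -1.4] twist 0.6
```

View pics/w7.png

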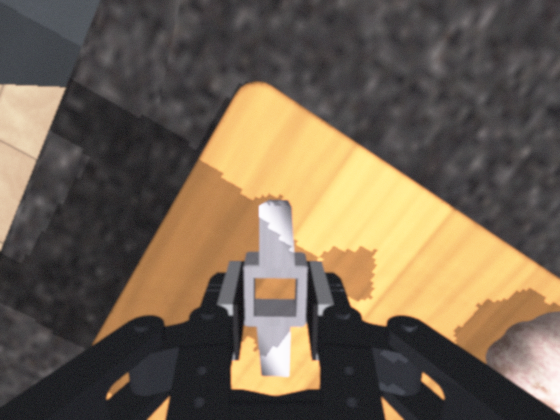

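```bash
python3 - <<'E'
from h import *
c=load('w7'); cv2.imwrite('pics/w7c.png',cv2.resize(c['frame'][190:390,200:360],(640,800),interpolation=cv2.INTER_CUBIC)[200:800])
s=monitor.observe(); M=R.from_rotvec(s['tool_rot']).as_matrix()
p=onz(c,276,297.5,36); print(p, M.T@(p-s['tcp_pos']))
tgt([482.5,245,200],140)
E
```

```text
[ 4.89261774e+02 -1.69618572e-01  3.60000000e+01] [ -1.11042622   0.78118806 -11.91550671]
t 5.0 tcp [4.88e+02 4.00e-01 2.41e+01] xang 120.57 j6 -38.8 F [-0.5 -0.   2.2] T [ 0.02 -0.02  0.02] op 0.291
 -> shift [ 213.4  119.7 -175.9] twist -19.4
```

View pics/w7c.png

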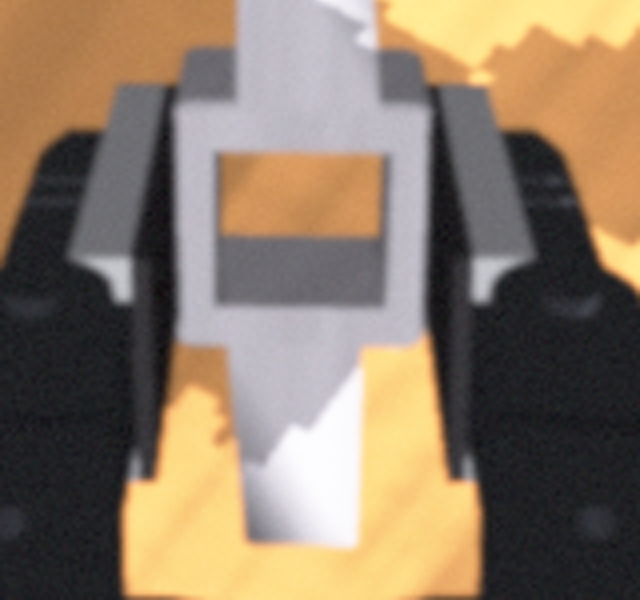

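>>> drive_tool:
  increments:
    - [[0,0,-60,0],[0,0,-60,0],[0,0,-120,0],[107,60,-150,-10],[107,60,-150,-10],[213,121,-150,-19],[213,121,-150,-19],[213,121,-150,-19]]

```text
clock: 5.67
tcp_pos: [483.3, 203.8, 169.2]
tool_rot: [-1.085, -2.948, 0.0]
force: [1.6, -0.1, -1.6]
opening: 0.294
```

```bash
python3 - <<'E'
from h import *
tgt([481.1,245.2,160],140)
E
```

```text
t 5.67 tcp [483.3 203.8 169.2] xang 139.6 j6 -34.4 F [ 1.6 -0.1 -1.6] T [ 0.   -0.01 -0.02] op 0.294
 -> shift [28.5 30.1  9.2] twist -0.4
```

>>> drive_tool:
  increments:
    - [[26,28,0,0],[26,28,0,0],[26,28,0,0],[26,28,0,0],[26,28,0,0]]

```text
clock: 6.08
tcp_pos: [482.0, 239.1, 168.3]
tool_rot: [-1.087, -2.946, 0.003]
force: [-0.1, 0.7, -1.4]
opening: 0.293
```

```bash
python3 - <<'E'
from h import *
tgt([481.1,245.2,145],140)
c=grab('wrist','w8')
tgt([481.1,245.2,145],140)
E
```

```text
t 6.08 tcp [482.  239.1 168.3] xang 139.5 j6 -30.6 F [-0.1  0.7 -1.4] T [ 0.03 -0.05  0.  ] op 0.293
 -> shift [ 4.6  4.1 23.3] twist -0.5
t 6.13 tcp [482.2 238.9 168.5] xang 139.46 j6 -30.6 F [-0.1 -0.6 -1.9] T [-0.07 -0.03  0.03] op 0.293
 -> shift [ 4.9  4.1 23.5] twist -0.5
```

View pics/w8.png

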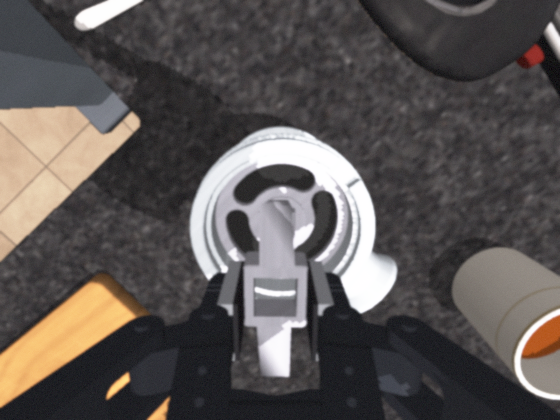

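>>> drive_tool:
  increments:
    - [[4.8,4.1,13,-0.5],[4.8,4.1,13,-0.5],[4.8,4.1,13,-0.5],[4.8,4.1,13,-0.5]]

```text
clock: 6.47
tcp_pos: [481.2, 246.1, 155.6]
tool_rot: [-1.073, -2.952, 0.001]
force: [0.4, -0.1, -1.2]
opening: 0.289
```

```bash
python3 - <<'E'
from h import *
tgt([481.1,245.2,145],140)
c=grab('wrist','w9');a=grab('scene','s9');b=grab('side','d9')
ca=cv2.resize(a['frame'][170:250,105:205],(500,400),interpolation=cv2.INTER_CUBIC)
cb=cv2.resize(b['frame'][200:300,220:340],(480,400),interpolation=cv2.INTER_CUBIC)
cv2.imwrite('pics/sd9.png',cv2.resize(np.hstack([ca,cb]),(800,326)))
cv2.imwrite('pics/w9c.png',cv2.resize(c['frame'][110:360,180:380],(480,600),interpolation=cv2.INTER_CUBIC))
E
```

```text
t 6.47 tcp [481.2 246.1 155.6] xang 140.03 j6 -30.4 F [ 0.4 -0.1 -1.2] T [ 0.03  0.02 -0.01] op 0.289
 -> shift [-0.5 -0.7 10.6] twist 0.0
```

View pics/sd9.png

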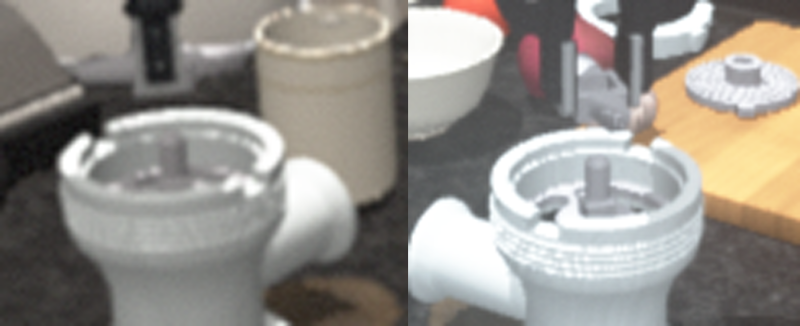

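View pics/w9c.png

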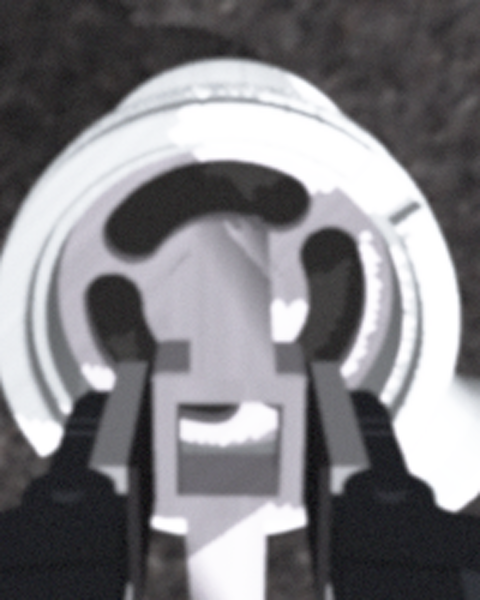

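```bash
python3 - <<'E'
from h import *
c=load('w9'); g=cv2.GaussianBlur(cv2.cvtColor(c['frame'],cv2.COLOR_BGR2GRAY),(3,3),0)
ctr=np.array([482.5,245.])
for it in range(5):
    P=[]
    for a in np.radians(np.arange(0,360,2)):
        rs=np.arange(60,46,-.2); uv=np.array([proj(c,[ctr[0]+r*np.cos(a),ctr[1]+r*np.sin(a),118]) for r in rs],np.float32)
        v=cv2.remap(g,uv[:,0].reshape(1,-1),uv[:,1].reshape(1,-1),1)[0].astype(int)
        if 35<v[0]<90:
            k=np.where(v>125)[0]
            if len(k) and uv[k[0],1]<300: P.append([np.degrees(a),rs[k[0]],ctr[0]+rs[k[0]]*np.cos(a),ctr[1]+rs[k[0]]*np.sin(a)])
    P=np.array(P); dd=np.abs((P[:,0]-140+180)%360-180); Q=P[(dd>50)&(np.abs(P[:,1]-52.5)<3)]
    X=Q[:,2:]; 
    from scipy.optimize import least_squares
    r=least_squares(lambda t:np.hypot(*(X-t).T)-52.4,ctr,loss='soft_l1'); ctr=r.x
print(ctr,len(X),Q[::5,:2].round(1).tolist())
s=monitor.observe();M=R.from_rotvec(s['tool_rot']).as_matrix()
pb=onz(c,180+241/2.4,110+450/2.4,s['tcp_pos'][2]+11.9); print('bore',pb,M.T@(pb-s['tcp_pos']))
E
```

```text
[482.5546317  244.58896695] 61 [[40.0, 53.0], [50.0, 52.0], [60.0, 52.0], [70.0, 52.2], [80.0, 52.4], [192.0, 52.8], [202.0, 52.2], [212.0, 52.2], [222.0, 52.2], [232.0, 52.2], [242.0, 52.2], [252.0, 52.4], [266.0, 50.4]]
bore [483.4640695  247.65428232 168.33655792] [ -0.6101901    1.9688481  -11.89910524]
```

```bash
cat >> h.py <<'E'
def avg(n=6):
    L=[]
    for _ in range(n):
        vision.read_camera('wrist'); s=monitor.observe(); L.append(np.r_[s['tcp_pos'],s['force']])
    L=np.array(L); print('avg',L.mean(0).round(2),'sd',L.std(0).round(2)); return L.mean(0)
E
python3 - <<'E'
from h import *
m=avg(); s=monitor.observe(); M=R.from_rotvec(s['tool_rot']).as_matrix()
print(M.T@(np.array([481.3,244.9,135])-m[:3]))
E
```

```text
avg [ 4.8167e+02  2.4667e+02  1.5649e+02  2.8000e-01 -1.6000e-01 -1.2100e+00] sd [0.07 0.03 0.06 0.47 0.39 0.5 ]
[-0.85371972 -1.60176675 21.4888774 ]
```

>>> drive_tool:
  increments:
    - [[-0.9,-1.6,10,0],[-0.9,-1.6,15,0],[-0.9,-1.6,20,0],[-0.9,-1.6,22,0],[-0.9,-1.6,24,0],[-0.9,-1.6,26,0]]

```text
clock: 7.42
tcp_pos: [481.1, 244.8, 129.8]
tool_rot: [-1.073, -2.953, 0.0]
force: [0.1, 1.1, -1.5]
opening: 0.294
```

```bash
python3 - <<'E'
from h import *
m=avg(3);b=grab('side','d10');a=grab('scene','s10');c=grab('wrist','w10')
ca=cv2.resize(a['frame'][160:240,105:205],(500,400),interpolation=cv2.INTER_CUBIC)
cb=cv2.resize(b['frame'][200:300,220:340],(480,400),interpolation=cv2.INTER_CUBIC)
cv2.imwrite('pics/sd10.png',cv2.resize(np.hstack([ca,cb]),(800,326)))
tgt([481.3,244.9,120],140)
E
```

```text
avg [ 4.8101e+02  2.4481e+02  1.2987e+02  5.0000e-02  3.0000e-02 -1.0100e+00] sd [0.11 0.03 0.24 0.31 0.38 0.13]
t 7.72 tcp [481.4 245.  130.6] xang 140.07 j6 -30.5 F [ 0.4  1.1 -0.8] T [ 0.01 -0.08  0.06] op 0.292
 -> shift [ 0.1 -0.1 10.6] twist 0.1
```

View pics/sd10.png

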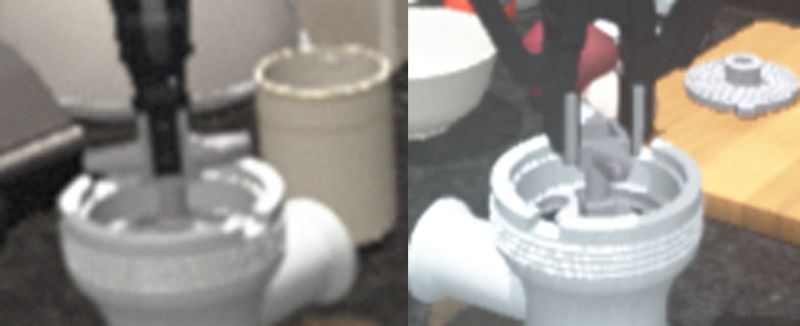

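View pics/w10.png

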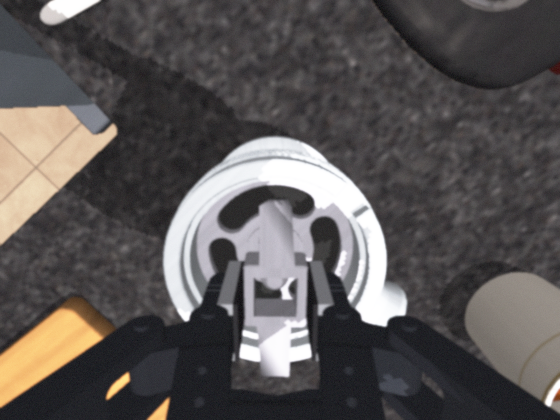

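```bash
python3 - <<'E'
from h import *
c=load('w10')
cv2.imwrite('pics/w10c.png',cv2.resize(c['frame'][230:350,215:335],(600,600),interpolation=cv2.INTER_CUBIC))
E
```

```text
(no output)
```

View pics/w10c.png

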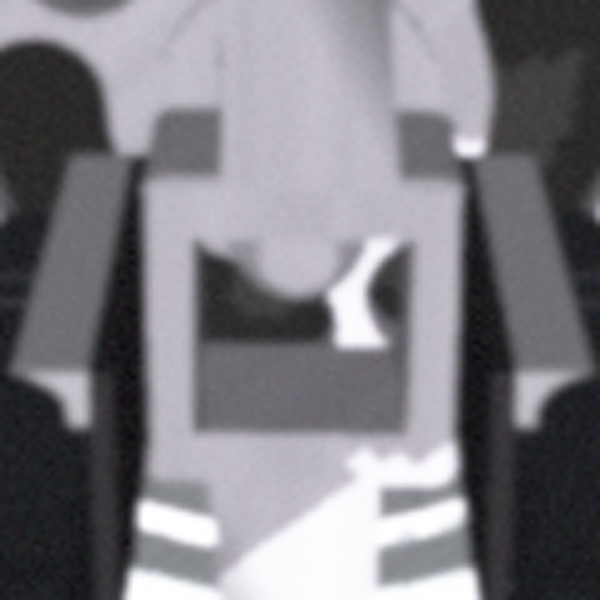

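```bash
python3 - <<'E'
from h import *
c=load('w10');s=monitor.observe();M=R.from_rotvec(s['tool_rot']).as_matrix()
t=np.array(s['tcp_pos']);f=lambda u,v,z:(M.T@(onz(c,215+u/5,230+v/5,z)-t)).round(2)
zt=t[2]+11.9
print('bore near/far/c',f(303,238,zt),f(303,432,zt),'L/R',f(195,335,zt),f(411,335,zt))
print('tip far edge',f(297,300,128.5), 'L/R of tip',f(255,270,128.5),f(338,270,128.5))
E
```

```text
bore near/far/c [  7.67   0.7  -11.9 ] [ -9.96   0.71 -11.9 ] L/R [ -0.99  -7.98 -11.9 ] [ -1.     9.39 -11.89]
tip far edge [-5.73  0.2   2.08] L/R of tip [-2.77 -3.49  2.07] [-2.77  3.81  2.08]
```

>>> drive_tool:
  increments:
    - [[-0.5,-0.5,4,0],[-0.5,-0.5,8,0],[-0.5,-0.5,12,0],[-0.5,-0.5,14,0],[-0.5,-0.5,16,0],[-0.5,-0.5,18,0]]

```text
clock: 8.22
tcp_pos: [481.1, 244.1, 111.8]
tool_rot: [-1.073, -2.952, 0.0]
force: [-0.6, 0.1, -1.3]
opening: 0.29
```

```bash
python3 - <<'E'
from h import *
m=avg(3);c=grab('wrist','w11')
cv2.imwrite('pics/w11c.png',cv2.resize(c['frame'][230:350,215:335],(600,600),interpolation=cv2.INTER_CUBIC))
tgt([481.3,244.9,108],140)
E
```

```text
avg [ 4.8092e+02  2.4404e+02  1.1173e+02 -5.0000e-02 -4.6000e-01 -1.3400e+00] sd [0.09 0.05 0.22 0.12 0.27 0.19]
t 8.42 tcp [481.2 244.2 112.2] xang 140.07 j6 -30.6 F [ 0.4 -0.9 -1.6] T [ 0.01 -0.03 -0.  ] op 0.294
 -> shift [0.4 0.6 4.2] twist 0.1
```

View pics/w11c.png

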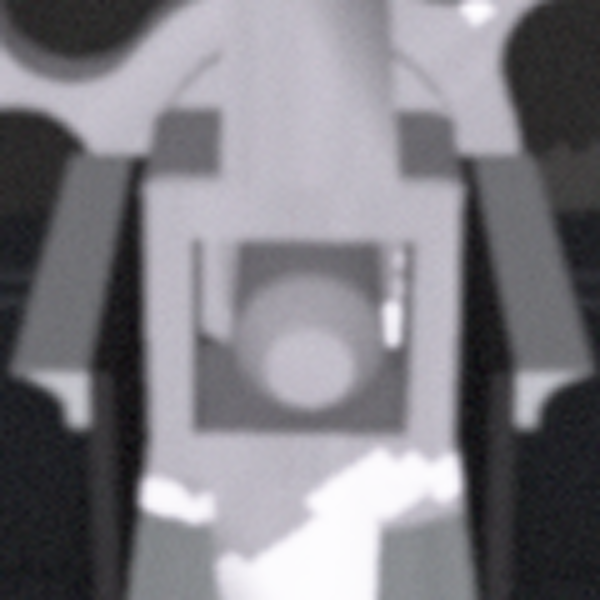

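```bash
python3 - <<'E'
from h import *
c=load('w11');s=monitor.observe();M=R.from_rotvec(s['tool_rot']).as_matrix()
t=np.array(s['tcp_pos']);f=lambda u,v,z:(M.T@(onz(c,215+u/5,230+v/5,z)-t)).round(2)
zt=t[2]+11.9
print('bore c',f(303,335,zt)); print('tip',f(309,367,128.5))
print(f(263,367,128.5),f(355,367,128.5))
E
```

```text
bore c [ -0.84   0.59 -11.9 ]
tip [ -1.07   1.05 -16.29]
[ -1.07  -2.54 -16.29] [ -1.07   4.64 -16.29]
```

Tip disc at crop (309,367), bore centre at (303,335). The tip is through the bore with no contact and only a 0.4 mm offset. I'll lower gently.

>>> drive_tool:
  increments:
    - [[-0.2,0.4,1,0],[-0.2,0.4,2,0],[-0.2,0.4,3,0],[-0.2,0.4,4,0],[-0.2,0.4,5,0],[-0.2,0.4,5,0]]

```text
clock: 8.92
tcp_pos: [481.4, 244.2, 106.9]
tool_rot: [-1.073, -2.952, 0.001]
force: [0.5, 1.1, -1.0]
opening: 0.293
```

```bash
python3 - <<'E'
from h import *
avg(3);tgt([481.3,244.9,108],140)
E
```

```text
avg [ 4.8153e+02  2.4429e+02  1.0711e+02  5.6000e-01  7.0000e-02 -1.3500e+00] sd [0.06 0.02 0.07 0.36 0.43 0.22]
t 9.07 tcp [481.6 244.3 107.2] xang 140.07 j6 -30.6 F [ 0.3 -0.3 -1.7] T [ 0.02 -0.06  0.03] op 0.29
 -> shift [ 0.6  0.3 -0.8] twist 0.1
```

>>> drive_tool:
  increments:
    - [[0,0,0.5,0],[0,0,1,0],[0,0,1.5,0],[0,0,2,0],[0,0,2.5,0],[0,0,3,0]]

```text
clock: 9.57
tcp_pos: [481.6, 244.3, 104.2]
tool_rot: [1.073, 2.953, -0.0]
force: [0.3, 0.1, -0.5]
opening: 0.291
```

```bash
python3 - <<'E'
from h import *
avg(3);tgt([481.3,244.9,97],140)
c=grab('wrist','w12')
cv2.imwrite('pics/w12c.png',cv2.resize(c['frame'][230:350,215:335],(600,600),interpolation=cv2.INTER_CUBIC))
E
```

```text
avg [ 4.8152e+02  2.4430e+02  1.0409e+02  3.8000e-01 -2.6000e-01 -1.6200e+00] sd [0.02 0.01 0.02 0.48 0.19 0.3 ]
t 9.72 tcp [481.5 244.3 104.1] xang 140.07 j6 -30.6 F [ 0.8 -0.5 -2. ] T [-0.   -0.03  0.02] op 0.293
 -> shift [0.6 0.3 7.1] twist 0.1
```

View pics/w12c.png

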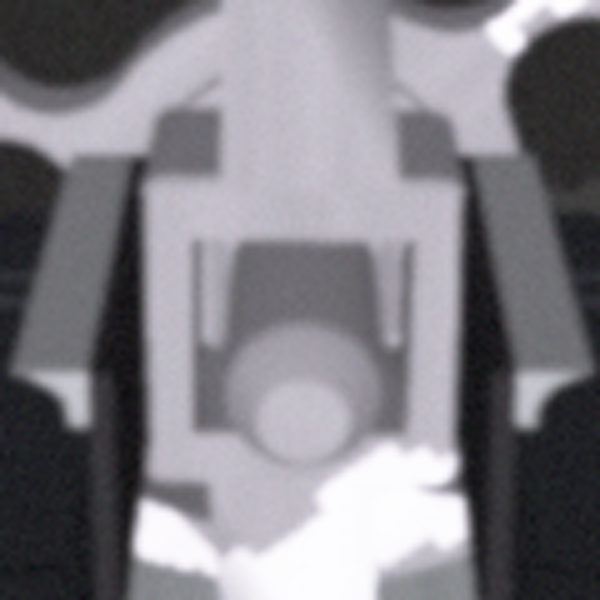

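>>> drive_tool:
  increments:
    - [[0,0,0.8,0],[0,0,1.6,0],[0,0,2.4,0],[0,0,3.2,0],[0,0,4,0],[0,0,4.8,0],[0,0,5.5,0]]

```text
clock: 10.35
tcp_pos: [481.6, 244.3, 98.6]
tool_rot: [-1.073, -2.953, 0.0]
force: [-0.3, -0.7, -1.7]
opening: 0.288
```

```bash
python3 - <<'E'
from h import *
avg(3);tgt([481.3,244.9,96.6],140)
E
```

```text
avg [ 4.8152e+02  2.4428e+02  9.8550e+01 -5.0000e-02 -5.0000e-02 -1.3500e+00] sd [0.04 0.01 0.06 0.56 0.44 0.18]
t 10.5 tcp [481.6 244.3  98.6] xang 140.07 j6 -30.6 F [-0.2  0.3 -1.6] T [ 0.03 -0.02 -0.02] op 0.287
 -> shift [0.6 0.3 2. ] twist 0.1
```

>>> drive_tool:
  increments:
    - [[0,0,0.5,0],[0,0,1,0],[0,0,1.4,0],[0,0,1.8,0],[0,0,2.2,0]]

```text
clock: 10.92
tcp_pos: [481.6, 244.3, 96.5]
tool_rot: [1.073, 2.953, 0.0]
force: [-0.2, 0.5, 1.0]
opening: 0.293
```

```bash
python3 - <<'E'
from h import *
avg(3);tgt([481.3,244.9,96.6],140)
E
```

```text
avg [ 4.8164e+02  2.4432e+02  9.6530e+01 -1.4000e-01  6.0000e-02 -1.0700e+00] sd [0.02 0.01 0.01 0.58 0.22 0.17]
t 11.07 tcp [481.7 244.3  96.5] xang 140.07 j6 -30.6 F [ 0.2  0.3 -1.2] T [-0.01 -0.03 -0.02] op 0.292
 -> shift [ 0.7  0.2 -0.1] twist 0.1
```

>>> drive_tool:
  increments:
    - [[0,0,0.3,0],[0,0,0.6,0],[0,0,0.6,0],[0,0,0.6,0]]

```text
clock: 11.4
tcp_pos: [481.7, 244.3, 96.5]
tool_rot: [-1.073, -2.953, 0.0]
force: [-1.6, -1.3, 4.0]
opening: 0.29
```

```bash
python3 - <<'E'
from h import *
avg(3);tgt([481.3,244.9,96.6],140)
E
```

```text
avg [481.66 244.34  96.46  -2.49  -0.76   5.1 ] sd [0.   0.   0.01 0.49 0.28 0.16]
t 11.55 tcp [481.7 244.3  96.5] xang 140.07 j6 -30.6 F [-2.3 -0.9  4.9] T [-0.2   0.4  -0.03] op 0.292
 -> shift [ 0.6  0.2 -0.1] twist 0.1
```

>>> drive_tool:
  increments:
    - [[0,0,0,0],[0,0,0,0],[0,0,0,0],[0,0,-2,0],[0,0,-10,0],[0,0,-30,0],[0,0,-60,0],[0,0,-80,0]]
  gripper: 40

```text
clock: 12.22
tcp_pos: [482.3, 244.6, 178.4]
tool_rot: [1.072, 2.951, 0.002]
force: [0.9, 0.9, 0.8]
opening: 0.465
```

```bash
python3 - <<'E'
from h import *
c=grab('wrist','w13');tgt([481.3,244.9,96.6],140);d=grab('side','d13')
cv2.imwrite('pics/d13c.png',cv2.resize(d['frame'][200:350,220:420],(800,600),interpolation=cv2.INTER_CUBIC))
E
```

```text
t 12.27 tcp [485.3 245.7 183.2] xang 140.08 j6 -30.6 F [1.8 0.2 3.3] T [0.06 0.01 0.02] op 0.47
 -> shift [ 3.  -4.  86.5] twist 0.1
```

View pics/w13.png

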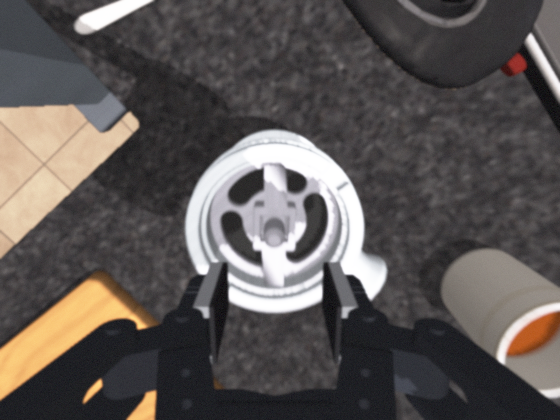

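View pics/d13c.png

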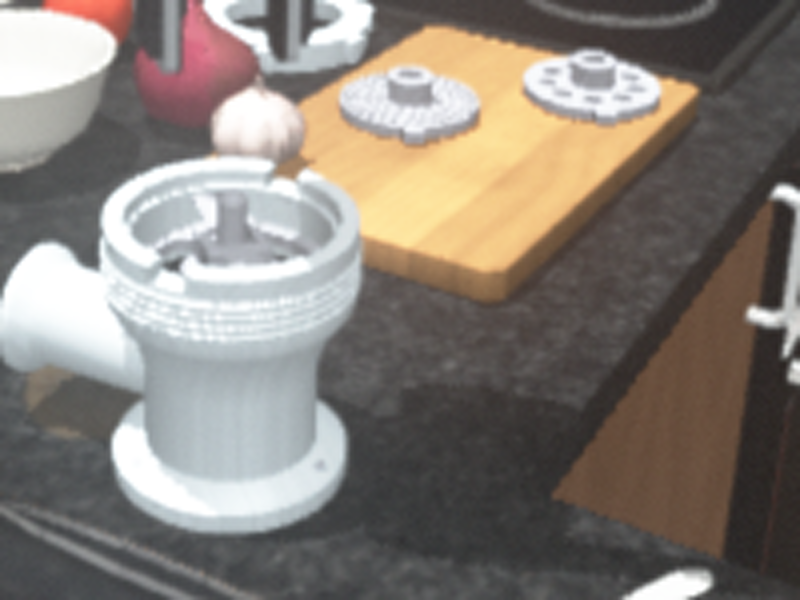

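The knife sits fully down with wings level (hub around (275,215), tip at (273,232)). Now the coarse plate.

>>> drive_tool:
  increments:
    - [[-269,-324,0,18],[-269,-324,0,18],[-269,-324,40,18],[-269,-324,40,18],[-269,-324,40,18],[-269,-324,40,18],[-269,-324,40,18],[-269,-324,40,18]]
  gripper: 60

```text
clock: 12.98
tcp_pos: [479.4, -89.0, 145.9]
tool_rot: [-1.521, -2.748, -0.0]
force: [1.5, -0.2, 0.4]
opening: 0.705
```

```bash
python3 - <<'E'
from h import *
tgt([483.2,-175.8,120],122)
E
```

```text
t 12.98 tcp [479.4 -89.  145.9] xang 122.07 j6 -50.9 F [ 1.5 -0.2  0.4] T [ 0.   -0.05  0.01] op 0.705
 -> shift [-75.6 -42.9  25.8] twist 0.1
```

>>> drive_tool:
  increments:
    - [[-75,-43,20,0],[-75,-43,20,0],[-75,-43,20,0],[-75,-43,20,0],[-75,-43,20,0],[-75,-43,20,0]]

```text
clock: 13.48
tcp_pos: [483.4, -172.2, 126.3]
tool_rot: [-1.519, -2.748, -0.001]
force: [0.0, 0.0, 0.5]
opening: 0.704
```

```bash
python3 - <<'E'
from h import *
avg(3);c=grab('wrist','w14')
print(meas_plate(c,[483.2,-175.8]))
tgt([483.2,-175.8,34],122)
E
```

```text
avg [ 4.8376e+02 -1.7207e+02  1.2666e+02 -2.9000e-01 -7.0000e-02 -1.5000e-01] sd [0.1  0.04 0.1  0.38 0.62 0.33]
(array([ 483.12148759, -175.59957273]), np.float64(42.76160227510479), np.float64(-57.718609380119254), 45, np.float64(48.989981205484845), array([ 209,  145,  125,  136, 9871], dtype=int32))
t 13.68 tcp [ 483.9 -172.3  126.8] xang 122.2 j6 -59.6 F [-0.4  0.4 -1.4] T [-0.    0.04  0.06] op 0.707
 -> shift [-2.6 -2.5 92.8] twist 0.2
```

View pics/w14.png

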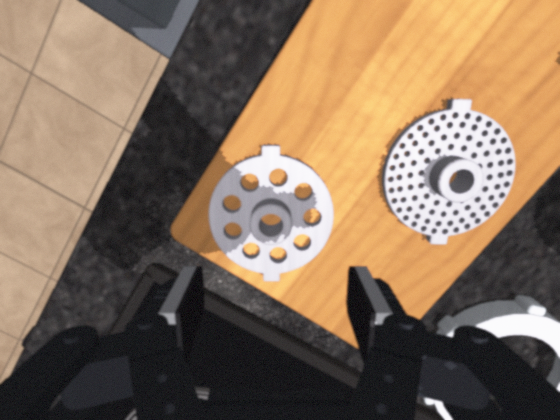

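>>> drive_tool:
  increments:
    - [[-2.5,-3.2,40,0],[-2.5,-3.2,75,0],[-2.5,-3.2,85,0],[-2.5,-3.2,91,0],[-2.5,-3.2,91,0],[-2.5,-3.2,91,0]]

```text
clock: 14.18
tcp_pos: [483.4, -177.7, 36.8]
tool_rot: [1.52, 2.747, 0.0]
force: [0.3, -1.4, 1.0]
opening: 0.701
```

```bash
python3 - <<'E'
from h import *
avg(3);c=grab('wrist','w15')
tgt([482.5,-176,34],122)
E
```

```text
avg [ 4.8407e+02 -1.7824e+02  3.7540e+01  1.7000e-01  4.4000e-01  2.7000e-01] sd [0.07 0.1  0.11 0.31 0.23 0.36]
t 14.38 tcp [ 483.9 -178.3   37.4] xang 122.07 j6 -60.1 F [-0.3  0.  -0. ] T [ 0.01 -0.03  0.03] op 0.7
 -> shift [2.6 0.  3.4] twist 0.1
```

View pics/w15.png

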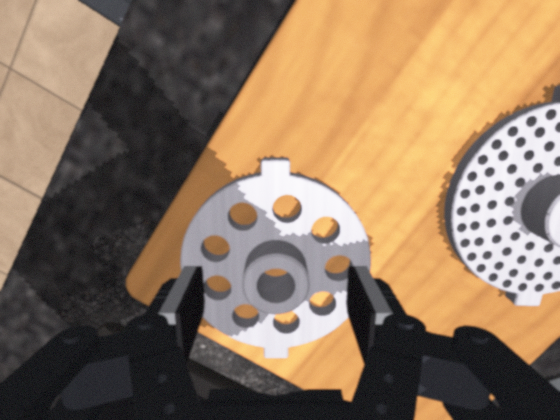

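>>> drive_tool:
  increments:
    - [[2.5,0,3.2,0],[2.5,0,3.2,0],[2.5,0,3.2,0]]

```text
clock: 14.63
tcp_pos: [480.7, -175.2, 32.4]
tool_rot: [-1.521, -2.748, -0.0]
force: [0.1, -0.4, -1.0]
opening: 0.702
```

>>> drive_tool:
  increments:
    - [[0,0,0,0],[0,0,0,0],[0,0,0,0],[0,0,0,0],[0,0,0,0],[0,0,0,0]]
  gripper: 20
  force: 60

```text
clock: 15.13
tcp_pos: [481.3, -175.4, 32.7]
tool_rot: [1.521, 2.748, 0.0]
force: [-0.4, 1.9, 4.0]
opening: 0.3
```

```bash
python3 - <<'E'
from h import *
avg(3);c=grab('wrist','w16')
tgt([482.5,-176,34],122)
cv2.imwrite('pics/w16c.png',cv2.resize(c['frame'][140:380,160:400],(600,600),interpolation=cv2.INTER_CUBIC))
E
```

```text
avg [ 4.8129e+02 -1.7545e+02  3.2730e+01 -4.5000e-01  8.0000e-01  4.6100e+00] sd [0.01 0.01 0.01 0.42 0.23 0.65]
t 15.33 tcp [ 481.3 -175.4   32.7] xang 122.07 j6 -60.0 F [-1.2  1.4  4.9] T [0.17 0.08 0.01] op 0.299
 -> shift [-1.1  0.7 -1.3] twist 0.1
```

View pics/w16c.png

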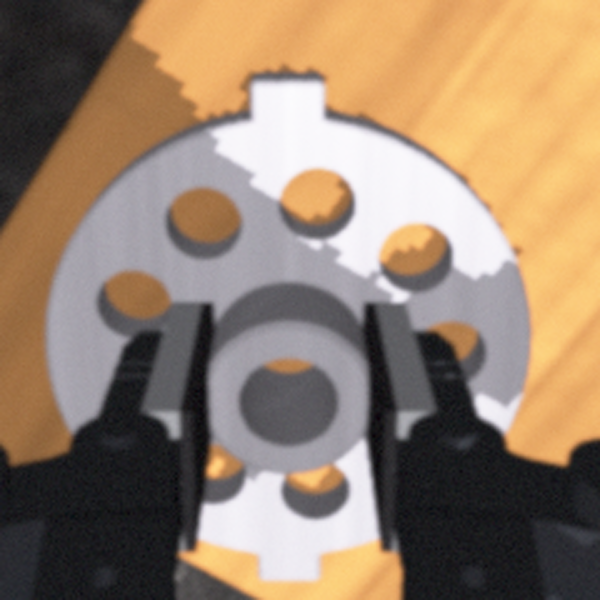

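```bash
python3 - <<'E'
from h import *
c=load('w16');s=monitor.observe();M=R.from_rotvec(s['tool_rot']).as_matrix();t=s['tcp_pos']
f=lambda u,v,z:(M.T@(onz(c,160+u/2.5,140+v/2.5,z)-t)).round(2)
print('boss',f(288,397,46),'bore',f(288,400,46))
a=f(287,78,30);b=f(290,581,30);print(a,b,'ang',np.degrees(np.arctan2((a-b)[1],(a-b)[0])),(a+b)/2)
print(meas_plate(c,t[:2]))
tgt([482,245,200],94.1)
E
```

```text
boss [ -0.93   0.49 -13.27] bore [ -1.48   0.49 -13.27]
[47.47  0.33  2.71] [-50.49   0.9    2.75] ang -0.3333832763659405 [-1.51   0.615  2.73 ]
(array([ 481.93491686, -175.94855153]), np.float64(42.63811817324426), np.float64(-57.79994450662903), 73, np.float64(49.31329325272226), array([  178,   169,   194,   203, 18339], dtype=int32))
t 15.33 tcp [ 481.3 -175.4   32.7] xang 122.07 j6 -60.0 F [-1.2  1.4  4.9] T [0.17 0.08 0.01] op 0.299
 -> shift [ 355.8  223.9 -167.3] twist 28.0
```

>>> drive_tool:
  increments:
    - [[0,0,-40,0],[0,0,-80,0],[0,0,-120,0],[60,38,-142,4],[356,224,-142,28],[356,224,-142,28],[356,224,-142,28],[356,224,-142,28]]

```text
clock: 16.0
tcp_pos: [480.4, 17.7, 167.1]
tool_rot: [-2.148, -2.291, 0.003]
force: [0.9, -0.3, -4.1]
opening: 0.296
```

```bash
python3 - <<'E'
from h import *
tgt([481.9,245.1,168],93.9)
E
```

```text
t 16.0 tcp [480.4  17.7 167.1] xang 93.7 j6 -9.9 F [ 0.9 -0.3 -4.1] T [ 0.03 -0.07  0.  ] op 0.296
 -> shift [226.9  16.2  -1. ] twist -0.2
```

>>> drive_tool:
  increments:
    - [[227,16,0,0],[227,16,0,0],[227,16,0,0],[227,16,0,0],[227,16,0,0],[227,16,0,0],[227,16,0,0],[227,16,0,0]]

```text
clock: 16.67
tcp_pos: [480.2, 244.8, 166.6]
tool_rot: [-2.137, -2.302, 0.005]
force: [0.1, -1.0, -2.8]
opening: 0.3
```

```bash
python3 - <<'E'
from h import *
m=avg(3);c=grab('wrist','w17');a=grab('scene','s17');b=grab('side','d17')
tgt([481.9,245.1,150],93.9)
cv2.imwrite('pics/sd17.png',np.hstack([cv2.resize(a['frame'][150:260,90:210],(400,366),interpolation=cv2.INTER_CUBIC),cv2.resize(b['frame'][190:300,220:340],(400,366),interpolation=cv2.INTER_CUBIC)]))
E
```

```text
avg [ 4.8070e+02  2.4333e+02  1.6706e+02 -3.0000e-02  6.0000e-02 -3.0400e+00] sd [0.25 0.35 0.25 0.4  0.46 0.45]
t 16.97 tcp [481.7 243.1 168.2] xang 93.96 j6 15.4 F [ 0.1  0.6 -3.3] T [-0.03 -0.01 -0.03] op 0.297
 -> shift [ 2.   0.4 18.2] twist 0.1
```

View pics/w17.png

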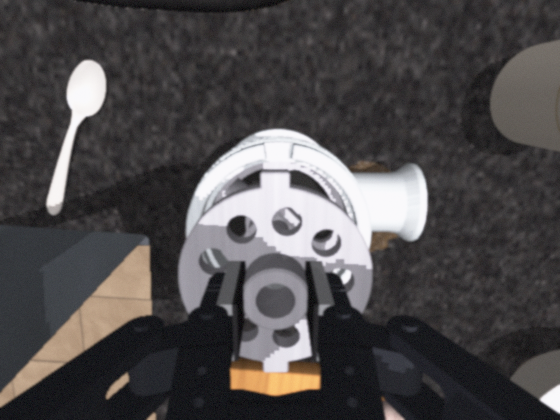

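View pics/sd17.png

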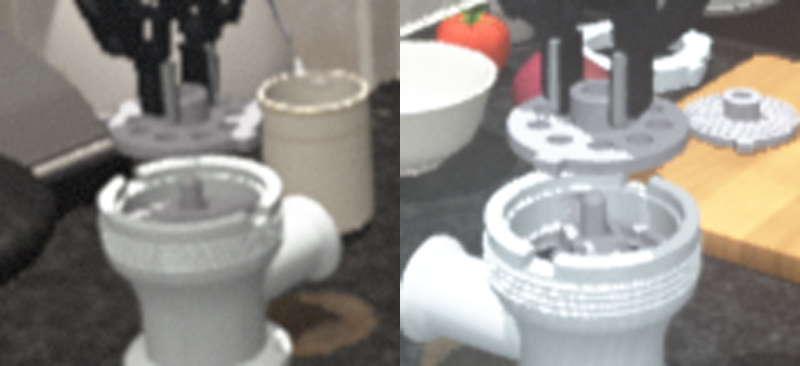

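```bash
python3 - <<'E'
from h import *
c=load('w17')
cr=cv2.resize(c['frame'][120:220,225:335],(770,700),interpolation=cv2.INTER_CUBIC)
cr=cv2.LUT(cr,np.clip((np.arange(256)-100)*1.7,0,255).astype(np.uint8))
cv2.imwrite('pics/w17c.png',cr[:600])
E
```

```text
(no output)
```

View pics/w17c.png

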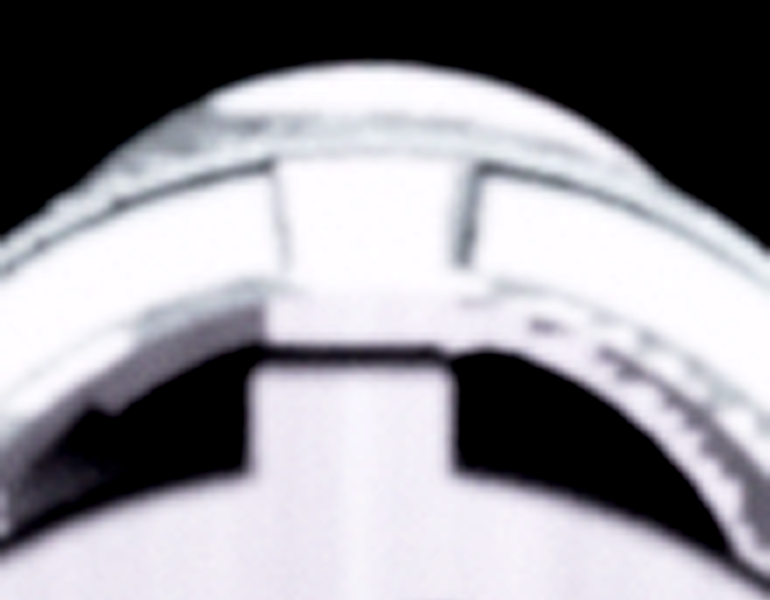

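```bash
python3 - <<'E'
from h import *
c=load('w17');s=monitor.observe();M=R.from_rotvec(s['tool_rot']).as_matrix();t=s['tcp_pos']
f=lambda u,v,z:(M.T@(onz(c,225+u/7,120+v/7,z)-t)).round(2)
for p in [(272,165),(285,265),(481,165),(472,265)]: print('slot',f(*p,118))
zt=t[2]-2.7
for p in [(252,375),(252,465),(452,375),(452,465)]: print('lug',f(*p,zt))
tgt([481.9,245.1,150],93.9)
E
```

```text
slot [52.89 -6.44 50.22]
slot [45.47 -5.53 50.22]
slot [52.91  9.04 50.21]
slot [45.49  8.48 50.21]
lug [46.79 -6.19  2.69]
lug [41.52 -6.24  2.69]
lug [46.8   5.22  2.68]
lug [41.53  5.29  2.68]
t 16.97 tcp [481.7 243.1 168.2] xang 93.96 j6 15.4 F [ 0.1  0.6 -3.3] T [-0.03 -0.01 -0.03] op 0.297
 -> shift [ 2.   0.4 18.2] twist 0.1
```

>>> drive_tool:
  increments:
    - [[1.5,0.5,10,0.5],[1.5,0.5,20,0.5],[1.5,0.5,20,0.5],[1.5,0.5,20,0.5],[1.5,0.5,20,0.5],[1.5,0.5,20,0.5]]

```text
clock: 17.47
tcp_pos: [482.3, 245.9, 148.7]
tool_rot: [2.151, 2.289, 0.001]
force: [-0.3, -0.4, -2.6]
opening: 0.296
```

```bash
python3 - <<'E'
from h import *
avg(4);c=grab('wrist','w18');avg(1)
tgt([481.9,245.1,138],93.9)
cv2.imwrite('pics/w18c.png',cv2.resize(c['frame'][120:360,180:380],(500,600),interpolation=cv2.INTER_CUBIC))
cr=cv2.resize(c['frame'][120:220,225:335],(770,700),interpolation=cv2.INTER_CUBIC)
cv2.imwrite('pics/w18d.png',cv2.LUT(cr,np.clip((np.arange(256)-100)*1.7,0,255).astype(np.uint8))[:600])
E
```

```text
avg [ 4.8237e+02  2.4601e+02  1.4895e+02 -2.8000e-01  1.8000e-01 -2.5600e+00] sd [0.03 0.01 0.03 0.45 0.12 0.68]
avg [ 4.8220e+02  2.4599e+02  1.4883e+02  7.0000e-02  2.3000e-01 -3.2000e+00] sd [0. 0. 0. 0. 0. 0.]
t 17.77 tcp [482.2 246.  148.8] xang 93.57 j6 16.0 F [ 0.1  0.2 -3.2] T [ 0.04 -0.03 -0.04] op 0.297
 -> shift [-0.9 -0.4 10.8] twist -0.3
```

View pics/w18c.png

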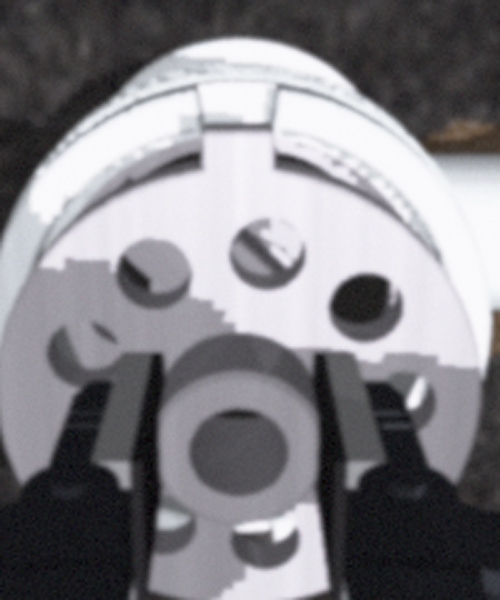

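View pics/w18d.png

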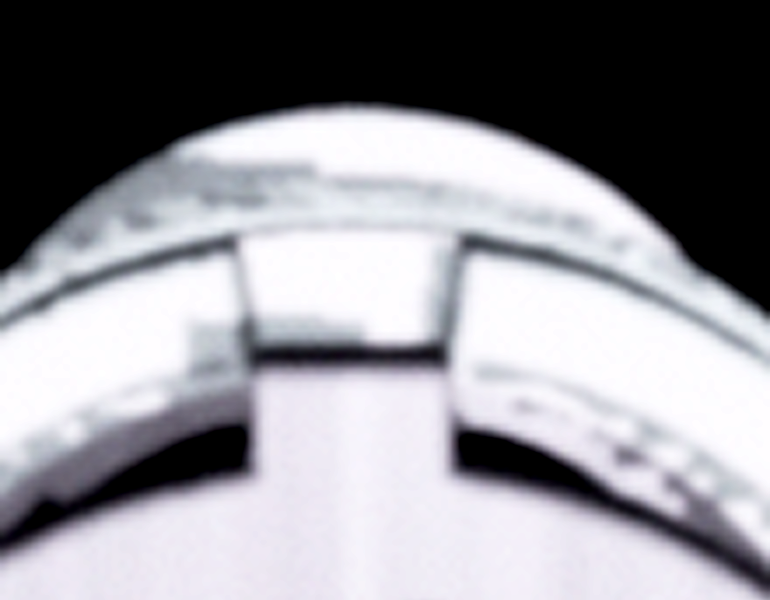

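```bash
python3 - <<'E'
from h import *
c=load('w18');s=monitor.observe();M=R.from_rotvec(s['tool_rot']).as_matrix();t=s['tcp_pos']
f=lambda u,v,z:(M.T@(onz(c,225+u/7,120+v/7,z)-t)).round(2)
for p in [(236,240),(248,340),(463,240),(450,340)]: print('slot',f(*p,118))
zt=t[2]-2.7
for p in [(250,375),(250,465),(452,375),(452,465)]: print('lug',f(*p,zt))
g=lambda u,v,z:(M.T@(onz(c,180+u/2.5,120+v/2.5,z)-t)).round(2)
print('bore',g(239,452,t[2]+13.3))
# rim fit
gr=cv2.GaussianBlur(cv2.cvtColor(c['frame'],cv2.COLOR_BGR2GRAY),(3,3),0)
from scipy.optimize import least_squares
ctr=np.array([482.,245.])
for it in range(5):
    P=[]
    for a in np.radians(np.arange(0,360,2)):
        rs=np.arange(60,46,-.2); uv=np.array([proj(c,[ctr[0]+r*np.cos(a),ctr[1]+r*np.sin(a),118]) for r in rs],np.float32)
        v=cv2.remap(gr,uv[:,0].reshape(1,-1),uv[:,1].reshape(1,-1),1)[0].astype(int)
        if 35<v[0]<90:
            k=np.where(v>125)[0]
            if len(k) and uv[k[0],1]<290: P.append([np.degrees(a),rs[k[0]],ctr[0]+rs[k[0]]*np.cos(a),ctr[1]+rs[k[0]]*np.sin(a)])
    P=np.array(P); dd=np.abs((P[:,0]-94+180)%360-180); Q=P[(dd>40)&(np.abs(P[:,1]-52.5)<3)];X=Q[:,2:]
    if len(X)<5: break
    ctr=least_squares(lambda q:np.hypot(*(X-q).T)-52.4,ctr,loss='soft_l1').x
print(ctr,len(X),Q[::4,:2].round(1).tolist(), M.T@(np.r_[ctr,118]-t))
E
```

```text
slot [50.21 -7.4  30.83]
slot [43.38 -6.67 30.83]
slot [50.21  7.93 30.84]
slot [43.38  7.13 30.84]
lug [46.65 -5.47  2.71]
lug [41.35 -5.53  2.7 ]
lug [46.65  6.14  2.71]
lug [41.34  6.21  2.71]
bore [ -1.72   0.52 -13.3 ]
[482.8530303  244.57662078] 27 [[0.0, 52.2], [52.0, 53.2], [148.0, 52.2], [170.0, 51.8], [188.0, 51.8], [346.0, 52.6], [354.0, 51.8]] [-1.45259357  0.54808732 30.82731018]
```

Lug, slot, bore and mouth all agree within 0.3 mm. I'll lower onto the tip.

>>> drive_tool:
  increments:
    - [[0.2,0,3,0],[0.2,0,6,0],[0.2,0,9,0],[0.2,0,12,0],[0.2,0,15,0],[0.2,0,17,0],[0.2,0,17,0]]

```text
clock: 18.35
tcp_pos: [481.5, 245.9, 130.7]
tool_rot: [-2.151, -2.289, 0.002]
force: [-1.1, 0.3, -3.4]
opening: 0.296
```

```bash
python3 - <<'E'
from h import *
avg(3);c=grab('wrist','w19')
tgt([481.9,245.1,120.7],93.9)
cv2.imwrite('pics/w19c.png',cv2.resize(c['frame'][120:360,180:380],(500,600),interpolation=cv2.INTER_CUBIC))
E
```

```text
avg [ 4.8194e+02  2.4602e+02  1.3133e+02  1.0000e-01 -4.2000e-01 -2.7500e+00] sd [0.17 0.06 0.22 0.22 0.16 1.06]
t 18.55 tcp [482.2 246.1 131.7] xang 93.57 j6 16.0 F [-0.2 -0.1 -3.4] T [ 0.   -0.04 -0.05] op 0.297
 -> shift [-1.  -0.4 11. ] twist -0.3
```

View pics/w19c.png

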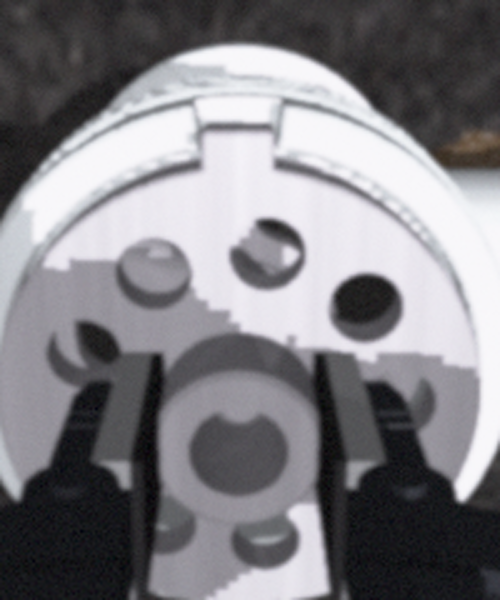

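>>> drive_tool:
  increments:
    - [[0,0,1,0],[0,0,2,0],[0,0,3,0],[0,0,4,0],[0,0,5,0],[0,0,5,0]]

```text
clock: 19.05
tcp_pos: [481.8, 246.0, 126.2]
tool_rot: [-2.151, -2.289, 0.001]
force: [0.7, -0.1, -3.0]
opening: 0.295
```

```bash
python3 - <<'E'
from h import *
avg(3);tgt([481.9,245.1,120.7],93.9)
E
```

```text
avg [ 4.8195e+02  2.4603e+02  1.2641e+02  1.2000e-01  1.8000e-01 -2.4600e+00] sd [0.07 0.03 0.08 0.14 0.44 0.12]
t 19.2 tcp [482.  246.1 126.5] xang 93.57 j6 16.0 F [ 0.1 -0.3 -2.6] T [ 0.04  0.04 -0.03] op 0.295
 -> shift [-1.  -0.2  5.8] twist -0.3
```

Already 2 mm into the seat with no contact force. I'll continue.

>>> drive_tool:
  increments:
    - [[0,0,0.8,0],[0,0,1.6,0],[0,0,2.4,0],[0,0,3.2,0],[0,0,4,0],[0,0,4.6,0],[0,0,4.6,0]]

```text
clock: 19.78
tcp_pos: [481.8, 246.0, 121.7]
tool_rot: [-2.151, -2.289, 0.001]
force: [0.9, 0.2, -3.8]
opening: 0.294
```

```bash
python3 - <<'E'
from h import *
avg(3);tgt([481.9,245.1,120.7],93.9)
E
```

```text
avg [ 4.8198e+02  2.4604e+02  1.2185e+02 -6.2000e-01  8.0000e-02 -3.3700e+00] sd [0.06 0.01 0.07 0.29 0.12 0.25]
t 19.93 tcp [482.1 246.  121.9] xang 93.57 j6 16.0 F [-0.2 -0.1 -3. ] T [ 0.02 -0.02 -0.01] op 0.295
 -> shift [-0.9 -0.2  1.2] twist -0.3
```

>>> drive_tool:
  increments:
    - [[0,0,0.4,0],[0,0,0.8,0],[0,0,1.2,0],[0,0,1.6,0],[0,0,1.6,0]]

```text
clock: 20.35
tcp_pos: [482.1, 246.1, 120.7]
tool_rot: [-2.151, -2.29, 0.0]
force: [-0.1, -0.1, -1.0]
opening: 0.291
```

```bash
python3 - <<'E'
from h import *
avg(3);tgt([481.9,245.1,120.7],93.9)
c=grab('wrist','w20')
cv2.imwrite('pics/w20c.png',cv2.resize(c['frame'][120:360,180:380],(500,600),interpolation=cv2.INTER_CUBIC))
E
```

```text
avg [ 4.8210e+02  2.4607e+02  1.2069e+02 -1.4800e+00 -5.6000e-01  2.6000e-01] sd [0.01 0.01 0.01 0.42 0.39 0.39]
t 20.5 tcp [482.1 246.1 120.7] xang 93.57 j6 16.0 F [-1.6 -0.8  0.7] T [-0.08  0.19  0.02] op 0.297
 -> shift [-0.9 -0.2 -0. ] twist -0.3
```

View pics/w20c.png

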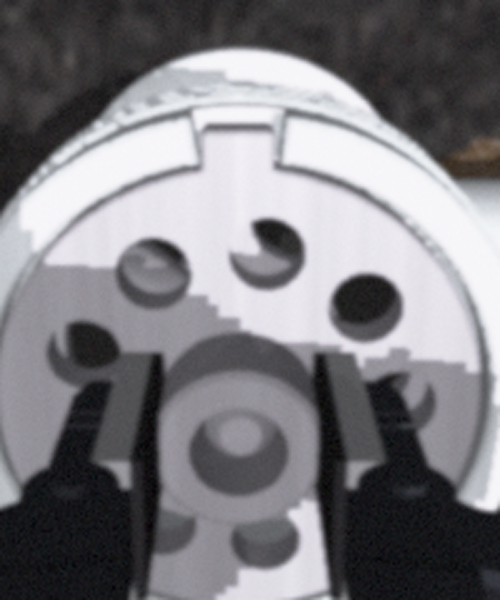

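Plate down at the predicted height, lug in the slot at (240,125), contact a few newtons. Release and retreat.

>>> drive_tool:
  increments:
    - [[0,0,0,0],[0,0,0,0],[0,0,0,0],[0,0,0,0],[0,0,-3,0],[0,0,-20,0],[0,0,-50,0],[0,0,-80,0]]
  gripper: 55

```text
clock: 21.22
tcp_pos: [480.8, 245.6, 199.9]
tool_rot: [-2.15, -2.288, 0.005]
force: [0.5, -0.0, -0.1]
opening: 0.647
```

>>> drive_tool:
  increments:
    - [[0,0,-20,0],[0,0,-20,0],[0,0,-20,0],[0,0,-20,0]]

```text
clock: 21.55
tcp_pos: [481.4, 245.8, 219.4]
tool_rot: [-2.151, -2.289, 0.002]
force: [-0.3, -0.0, -0.7]
opening: 0.648
```

```bash
python3 - <<'E'
from h import *
avg(2);c=grab('wrist','w21');a=grab('scene','s21');b=grab('side','d21')
cv2.imwrite('pics/w21c.png',cv2.resize(c['frame'][110:330,150:400],(682,600),interpolation=cv2.INTER_CUBIC))
cv2.imwrite('pics/sd21.png',np.hstack([cv2.resize(a['frame'][170:280,90:210],(400,366),interpolation=cv2.INTER_CUBIC),cv2.resize(b['frame'][210:320,220:340],(400,366),interpolation=cv2.INTER_CUBIC)]))
print(meas_plate(c,[482,244.5],118))
E
```

```text
avg [ 4.8082e+02  2.4562e+02  2.1840e+02 -7.0000e-01 -9.0000e-02 -6.2000e-01] sd [0.07 0.03 0.17 0.03 0.01 0.09]
(array([0., 0.]), np.float64(0.0), np.float64(26.821991609567107), 534, np.float64(629.2857619923171), array([  203,   126,   201,   155, 19990], dtype=int32))
```

View pics/w21c.png

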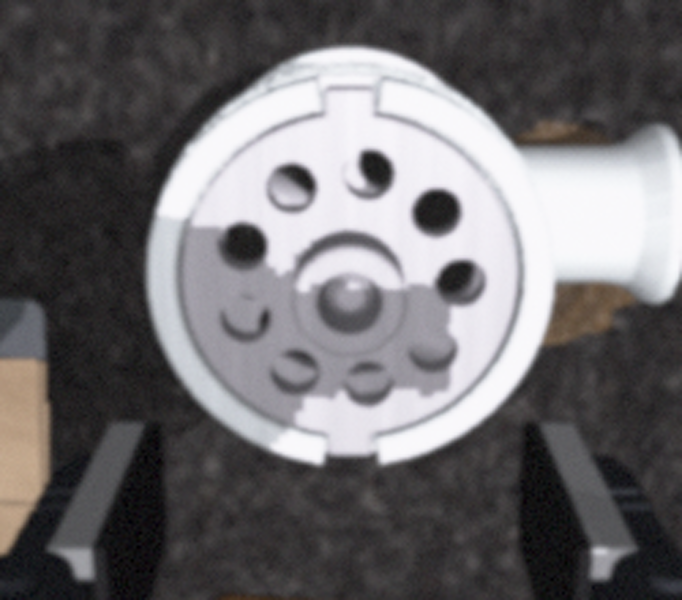

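View pics/sd21.png

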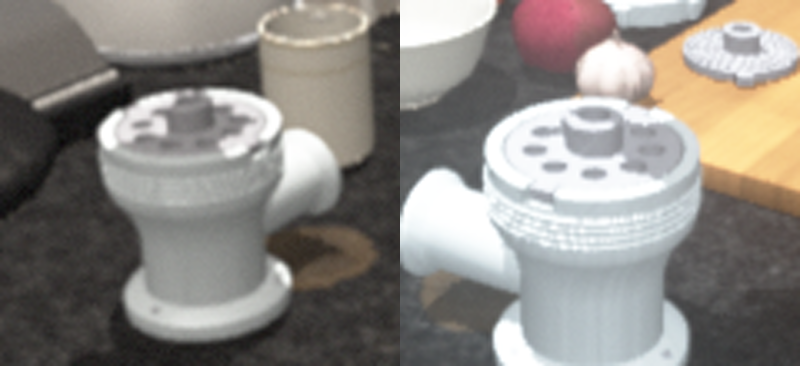

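View pics/s21.png

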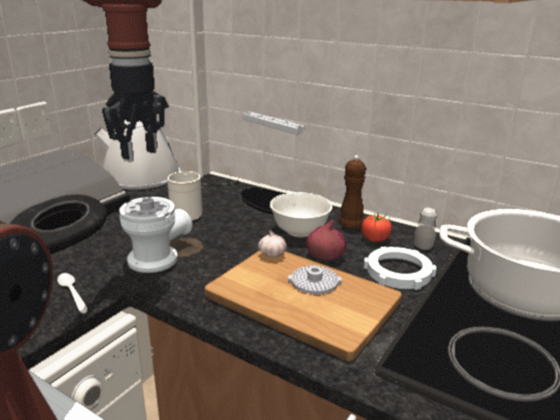

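The pictures show the plate flush with the rim, both lugs in their slots (crop (350,95) and (352,445)), boss up. The gripper is clear and the bystanders haven't moved, so I'll hand it in.

```bash
python3 - <<'E'
from h import *
print(ticket.close_job())
E
```

```text
the job is handed in; nothing more can be done
None
```

The cutting set is fitted and the job was handed in at about 22 s, but the hand-in reports no verdict.

- **Knife:** I read the square's angle (about 50° mod 90) from the wrist camera and turned the knife to match. It slid on without any turning to feel for it, with no contact force until the collar. It bottomed out with the tool at 96.5 mm, as expected, under a push of about 5 N. After release it looked level and fully down.
- **Coarse plate:** Before lowering, lug against slot and bore against mouth agreed within about 0.3 mm. It went down with no resistance and stopped at the predicted 120.7 mm tool height. The final views show it flush with the rim, boss up, with both lugs in the slots.
- **Forces and bystanders:** The highest force I read was about 5 N. The fine plate, ring, garlic and onion were not touched and look unmoved.

**Checks that failed or disagreed:**
- My automatic circle fit of the seated plate failed on the final picture, because the plate and rim merged in the colour mask. The final plate position therefore rests on the seating height and the pictures.
- The wrist camera and arm readings disagreed by about 0.5–1 mm, so I aligned the parts by comparing them within the same picture.

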